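# Hang the cleaned lens carrier on the drying rack and latch the guard bar

## Robot

A 6-joint arm with a two-finger parallel gripper is mounted at the origin on the work surface. World frame = base frame: x ahead of the robot, y to its left, z up, the work surface at z = 0. Lengths are in mm, angles in rad, forces in N, time in s.
With the tool pointing down it reaches from about 350 to 950 mm from the base axis. Payload 17.4 kg.
Tool frame: the origin (TCP) lies at the very end of the fingers, on their centre line; the grasp point (between the pads) lies 19 mm behind it; z points along the fingers, y is the direction in which the jaws open and shut (so a half turn about z gives the same grasp; the last joint's range is limited). The gripper opens to 93 mm and grips with 3 to 60 N. Pads are 15 mm wide; open, the fingers measure 128 mm over their backs; the gripper's body (75 mm by 188 mm) begins 65 mm behind the grasp point.
Start: joints at [-1.287, 0.116, 1.442, -0, 1.584, -0.038], TCP at [213.476, -640.36, 218.646] pointing down, gripper open.
Joint ranges: [-2.83, 2.83], [-0.83, 2.19], [0.07, 2.5], [-1.14, 4.28], [0.01, 3], [-2.97, 2.97]. Speed limits (rad/s): [1.89, 1.89, 2.22, 3.14, 3.14, 3.14].

## Interface

Orientations are given as a unit quaternion [x, y, z, w].
In Python, from plant import sense, read_camera, close_job gives the robot as it stands. The module is installed in compiled form; this text tells all that it offers.
- The arm moves only by the tool drive_tool, never from a script. Its arguments are lists of equal length, an entry for each row: "linear": the shift along the tool's x, y, z in cm, a list of three; "spin": the turn about the tool's z in rad; "hand": the opening, from -1 (shut) to 1 (fully open). A call has 1 to 8 rows; each row shifts and turns the commanded pose from where the row before left it, along the tool's axes as they then stand; what a row does not reach is not made up. A row lasts 1/10 s, in which the tool goes at most 50 mm and 8.59 degrees, less where a joint would pass 70% of its speed; a pose out of reach is approached as far as the arm can. A call with a gripper value outside its range is refused whole. The fingers move at their own pace and stop on an object; "grip_force" is the grip in N (left out, the last holds). Time passes only in rows, so rows that do not move let the fingers close. It gives the time, the measured TCP pose, the force and the opening at its end, in the units of the state.
- sense(): the state, without advancing time (a new reading comes with each control period).
- read_camera(name): name is "scene" or "top"; returns a dict with "frame" (420x560x3 uint8, red, green, blue), "K" (3x3 intrinsics, pixels), "distortion" ([k1, k2, p1, p2, k3] as OpenCV has them; the pictures are not rectified), "R" (3x3) and "t" (3): a world point X has camera coordinates R X + t. Camera axes: x right, y down, z forward; pixel columns grow to the right and rows downward; lengths in mm; the calibration is good to about 2 mm. A picture is of the moment at which its call begins. There is no depth.
- close_job(): hands the job in, once; it reports no verdict.
The state is a dict: "clock": time; "joint_positions": joint angles; "joint_vel": joint speeds; "effort": joint torques, N m; "tcp_pos": TCP position; "tool_rot": TCP orientation; "ft_force": force on the tool from outside, world axes, zero at the start; "ft_torque": the same for the moment, N m; "finger_gap": opening from 0.0 (shut) to 1.0 (fully open).
Only numpy, scipy, OpenCV 4.12 (cv2) and the standard library are available. Lean on these libraries where they do the work, as an engineer would, in place of code of your own. Each camera call takes 0.05 s, during which the arm holds its last target.

## Task

Take the lens carrier that hangs in the drained cleaning tank, lower its hook onto the drying rack's rail in the wide gap between the hanging carriers, so that it hangs free of its neighbours, without letting it fall or dislodging them. Then lift the rack's guard bar over its keeper and let it drop into the notch. Leave everything else on the cart where it is.

Things in the scene. Friction and masses are not known exactly. Their poses are not given: they have to be found in the camera images.
- carrier: Folded stainless carrier hanging in the tank, with two round brass lens cells; 0.1 to 0.21 kg. Origin: middle of the inside top of its hook, which sits on a rail's top. z up, y along the rail, x from front (lens side) to back. Hook: inverted U, 16 mm wide in y, clear inside from x = -8 to +8 mm, 3 mm walls; its back leg ends 32 mm below the origin, the last 8 mm flared out to x = +15 mm.
- carrier_post (a point): Grip point on the carrier's lifting post, 34 mm above its origin. The post is 12 x 12 mm square, upright on top of the hook, sides along the carrier's x and y, from 3 to 45 mm above the origin.
- carrier_foot (a point): Lower edge of the carrier's lens plate, 105 mm below its origin. The plate hangs straight down from the hook's front shank, starts 30 mm below the origin, is 38 mm wide in y and with its lens cells spans x = -17.5 to -8 mm of the carrier's frame, so it passes down in front of the rail.
- carrier_a: A carrier of the same shape and sizes (origin and axes alike) hanging loose on the rack's rail, holding one large round lens cell. The three hanging ones come in any order: two stand 44 to 48 mm apart (centre to centre); the third 96 to 102 mm from the nearer of them: the gap to fill.
- carrier_b: As carrier_a, holding four small round lens cells.
- carrier_c: As carrier_a, holding two glass prisms.
- rack: Fixed stainless drying rack: 310 x 130 mm drip tray (14 mm high), 12 mm posts at y = +135 and -135 mm, a flat rail between their tops at x = 0. Origin: centre of its underside; y along the rail, x to the back, z up. A 6 mm rear bar runs 24 mm behind the rail, 100 mm up.
- rail_mid (a point): Middle of the top face of the rack's rail, 170 mm above the rack's underside; the rail is 8 mm thick in x, 16 mm high and runs 270 mm along y. Axes as rack.
- tank: Fixed cleaning tank (drained), 164 x 204 mm, rim 150 mm high, inside 120 x 160 mm and its floor 45 mm up; origin at the centre of its underside, y along its hanging bar.
- tank_bar (a point): Middle of the top face of the hanging bar that lies across the tank (8 mm thick, 16 mm high, 190 mm long along y), 166 mm up; the carrier hangs on it within 30 mm of the middle.
- guard_swing (a joint): Swing of the guard bar about a vertical pin at the rack's +y post: 0 = along the rail, over the keeper's notch; grows as the bar is swung out to the front (rack -x). Starts between 0.25 and 0.45 rad; stays where it is left (light friction); limits -0.02 and 0.7.
- guard_bar (a joint): Lift of the guard bar about a level pin at the same place: 0 = level, lying in the notch; grows as the knob end is raised; limits -0.02 and 0.6. It falls by its own weight (bar 0.18 kg); swung out it rests on its stop at -0.02, a little below level.
- guard_hinge (a point): Where the two pins of the guard bar cross, on the bar's axis, 115 mm above the rack's underside, 35 mm in front of the rail, at rack y = +135 mm. Axes as rack.
- guard_knob (a point): Grip point on the guard bar's upright black knob: a 14 mm round stub on the bar, 320 mm from the hinge; its top is 48 mm and this point 32 mm above the bar's axis. The bar is round, 10 mm thick, and ends 10 mm past the knob's middle.
- keeper_notch (a point): Where the bar's axis lies when seated in the keeper's notch, at the rack's -y post, 270 mm from the hinge. The notch is open upwards, 14 mm wide in x; its floor is 5 mm below this point, its front lip rises 14 mm above it (the bar's axis must cross 20 mm or more above this point), its back wall 29 mm.
- binoculars: Navy binoculars, 140 x 120 x 52 mm, lying on the right; bystander.
- lens_tray: Orange lens tray, 110 x 150 x 22 mm; bystander.
- prism_cube: Clear glass prism cube, 28 mm; bystander.
- spindle: Brass focusing spindle standing upright on its 30 mm wheel, 64 mm tall; bystander.
- blower: Black rubber blower bulb standing upright, 58 mm wide, 105 mm tall; bystander.
Not all that is in view belongs to the job. What is shaped like the carrier_c but green or purple is not meant.

How it is judged (in metres and radians):
On the way, in this order (a step that is already met when the one before it is completed fails the run):
1. the carrier hangs on the rack's rail between two of the hanging carriers, clear of them and released (z of carrier in the frame of rail_mid between -0.003 and 0.003 m and x of carrier in the frame of rail_mid between -0.007 and 0.007 m and angle between carrier's own z axis and vertical below 0.12 rad and contact force between the fingers and carrier below 0.1 N and y of any of carrier_a, carrier_b, carrier_c in the frame of carrier above 0.03 m and y of any of carrier_a, carrier_b, carrier_c in the frame of carrier below -0.03 m and horizontal distance between carrier and carrier_a above 0.039 m and horizontal distance between carrier and carrier_b above 0.039 m and horizontal distance between carrier and carrier_c above 0.039 m), for 0.3 s.
2. the guard bar lies in the keeper's notch (value of joint guard_swing between -0.02 and 0.015 rad and value of joint guard_bar between -0.02 and 0.012 rad), for 0.2 s.
At the end, for the whole second after the job is handed in: Carrier released, at rest, hooked on the rail (origin within 3 mm of its top, 7 mm of its middle line, tilt under 0.12 rad), a carrier on either side, none nearer than 39 mm; all others still hang. Bar at rest in the notch: guard_swing under 0.015, guard_bar under 0.012 rad (all of step 1 and all of step 2 and linear speed of carrier below 0.03 m/s and velocity of joint guard_bar below 0.05 rad/s and z of carrier_a in the frame of rail_mid between -0.003 and 0.003 m and z of carrier_b in the frame of rail_mid between -0.003 and 0.003 m and z of carrier_c in the frame of rail_mid between -0.003 and 0.003 m); the robot touches nothing.
It fails at once if a hanging neighbour is dislodged: shifted by more than 12 mm (distance of any of carrier_a, carrier_b, carrier_c from where it was at the start of the episode above 0.012 m).
It fails at once if the carrier is let fall (faster than 0.5 m/s, not held) (linear speed of carrier above 0.5 m/s and contact force between the fingers and carrier below 0.1 N).
It fails at once if another thing on the cart is moved by more than 20 mm (distance of any of binoculars, lens_tray, prism_cube, spindle, blower from where it was at the start of the episode above 0.02 m).
It also fails if it takes over 58 s, if anything falls off the work surface, if the arm or the gripper's body presses on something with over 40 N, if the wrist force passes 120 N, or if a joint passes its speed limit or range.

## Working session

There is one attempt and no reset: what is moved stays moved. The work goes in short steps, Python scripts to look and compute and a tool call to move; the robot and the scene stay as the last step left them, time stands still between calls to the robot, and variables do not carry over. Pictures are saved under pics/ and viewed, and the job is handed in when it is done.

Besides the shell and the picture viewer there is one more tool, called after "Emit:" by a JSON object that holds its "op" and its "data". drive_tool: Moves the arm, as the interface text tells. Its arguments: {"type":"object","properties":{"linear":{"type":"array","items":{"type":"array","items":{"type":"number"}}},"spin":{"type":"array","items":{"type":"number"}},"hand":{"type":"array","items":{"type":"number"}},"grip_force":{"type":"number"}},"required":["linear","spin","hand"]}

```bash
mkdir -p pics; ls
python3 - <<'E'
from plant import sense, read_camera
import cv2,pickle
s=sense()
for k,v in s.items(): print(k,v)
for n in("scene","top"):
    d=read_camera(n); pickle.dump(d,open(n+'0.pkl','wb'))
    cv2.imwrite(f'pics/{n}0.png',d['frame'][:,:,::-1])
    print(n,d['K'],d['distortion'],d['R'],d['t'])
E
```

```text
pics
clock 0.0
joint_positions [-1.28681966e+00  1.16460539e-01  1.44228410e+00 -5.38206600e-06
  1.58402654e+00 -3.78050884e-02]
joint_vel [-0.00113481  0.00047986  0.00026061 -0.00022423 -0.00155431  0.00017879]
effort [ 1.53597939e-03 -7.21272469e+01 -6.22596002e+01  7.82843702e-02
  2.40857113e-02 -1.47157298e-04]
tcp_pos [ 213.39806475 -640.14525835  217.91065495]
tool_rot [ 9.87084793e-01  1.60197580e-01 -7.50174300e-05 -5.84475123e-04]
ft_force [ 0.2090705  -0.25035416  0.71890281]
ft_torque [-0.0166961   0.04684327 -0.00379676]
finger_gap 1.000825109166587
scene [[499.61883284   0.         284.22042158]
 [  0.         499.61883284 210.61943463]
 [  0.           0.           1.        ]] [0.04857538 0.         0.         0.         0.        ] [[-0.10742495  0.99410689 -0.01453832]
 [ 0.60007593  0.05317237 -0.7981739 ]
 [-0.79269714 -0.09446789 -0.60225166]] [ 109.48892442 -211.6201814  1620.97229779]
top [[427.17394423   0.         281.79177338]
 [  0.         427.17394423 207.4481295 ]
 [  0.           0.           1.        ]] [-0.06997435  0.          0.          0.          0.        ] [[ 0.01586751 -0.9993914   0.03106516]
 [-0.99534506 -0.01874182 -0.09453543]
 [ 0.09506012 -0.02942051 -0.99503669]] [ -97.85213185  554.2604253  1113.19199978]
```

View pics/scene0.png

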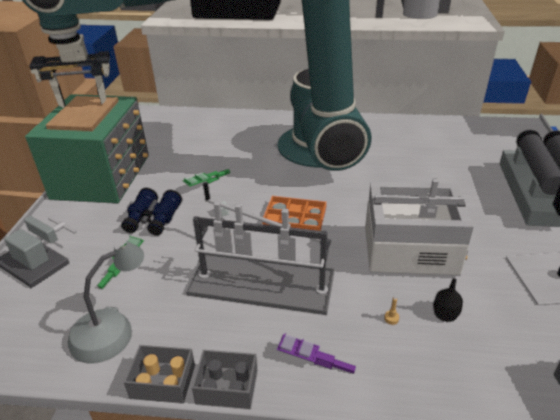

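View pics/top0.png

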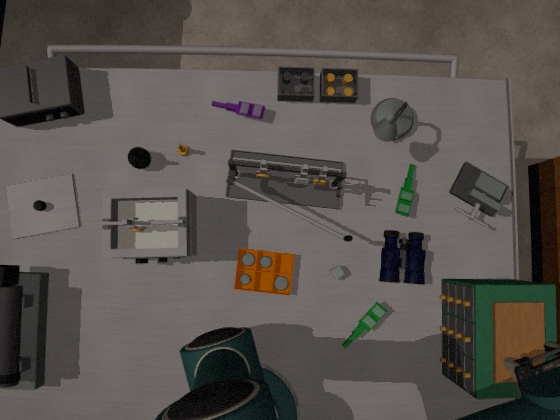

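The scene view shows the rack near (265,260) and the tank near (415,230), with the carrier's post at about (433,190). In the top view the rack is near (285,180), the tank near (148,225), and the guard bar runs from about (232,182) to its knob at about (347,238).

```bash
cat > h.py <<'E'
import numpy as np,cv2,pickle
def load(f): return pickle.load(open(f,'rb'))
def ray(d,px):
    p=cv2.undistortPoints(np.array([[px]],float),d['K'],np.array(d['distortion']))[0,0]
    R=np.array(d['R']);t=np.array(d['t'])
    return -R.T@t, R.T@np.array([p[0],p[1],1.])
def onz(d,px,z):
    c,r=ray(d,px); return c+r*(z-c[2])/r[2]
def tri(d1,p1,d2,p2):
    c1,r1=ray(d1,p1);c2,r2=ray(d2,p2)
    A=np.stack([r1,-r2],1);s=np.linalg.lstsq(A,c2-c1,rcond=None)[0]
    a=c1+r1*s[0];b=c2+r2*s[1]
    return (a+b)/2,np.linalg.norm(a-b)
def proj(d,X):
    R=np.array(d['R'])
    return cv2.projectPoints(np.array(X,float).reshape(-1,3),cv2.Rodrigues(R)[0],np.array(d['t']),d['K'],np.array(d['distortion']))[0][:,0]
def crop(d,x0,y0,x1,y1,k,name):
    im=d['frame'][y0:y1,x0:x1,::-1]
    im=cv2.resize(im,None,fx=k,fy=k,interpolation=cv2.INTER_CUBIC)
    im=cv2.convertScaleAbs(im,alpha=1.5)
    for x in range(-(-x0//10)*10,x1,10):
        L=14 if x%50==0 else 6
        cv2.line(im,((x-x0)*k,0),((x-x0)*k,L),(0,0,255),1)
        if x%20==0: cv2.putText(im,str(x),((x-x0)*k,24),0,.4,(0,0,255),1)
    for y in range(-(-y0//10)*10,y1,10):
        cv2.line(im,(0,(y-y0)*k),(6,(y-y0)*k),(0,0,255),1)
        if y%20==0: cv2.putText(im,str(y),(8,(y-y0)*k+4),0,.4,(0,0,255),1)
    cv2.imwrite('pics/'+name,im)
E
python3 - <<'E'
from h import *
s=load('scene0.pkl');t=load('top0.pkl')
crop(s,180,190,345,310,4,'s_rack.png')
crop(s,355,165,480,280,5,'s_tank.png')
crop(t,215,140,365,250,5,'t_rack.png')
crop(t,95,180,205,270,6,'t_tank.png')
E
```

```text
(no output)
```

View pics/s_rack.png

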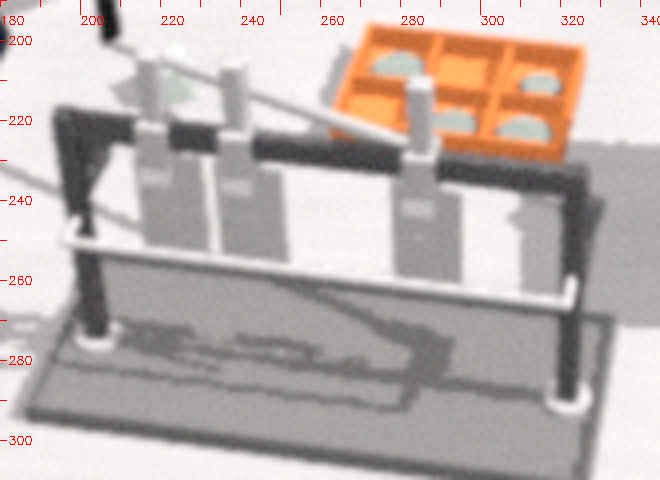

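View pics/s_tank.png

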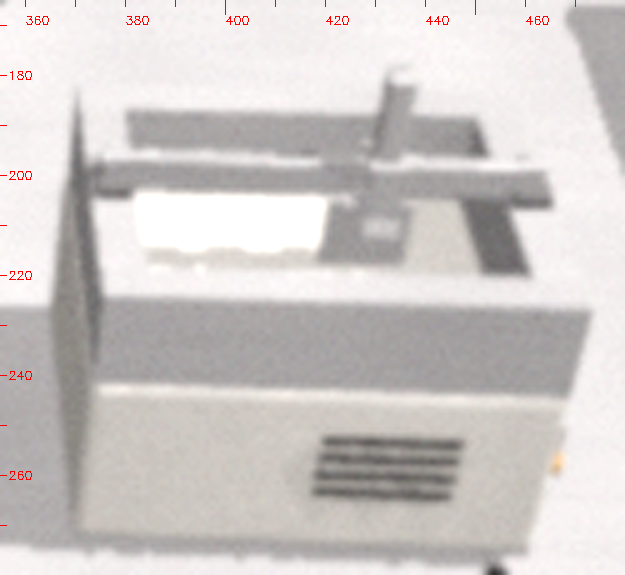

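View pics/t_rack.png

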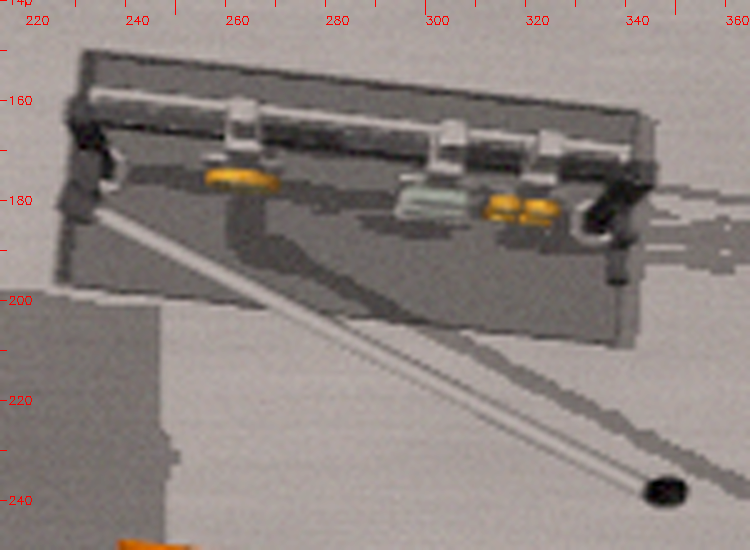

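View pics/t_tank.png

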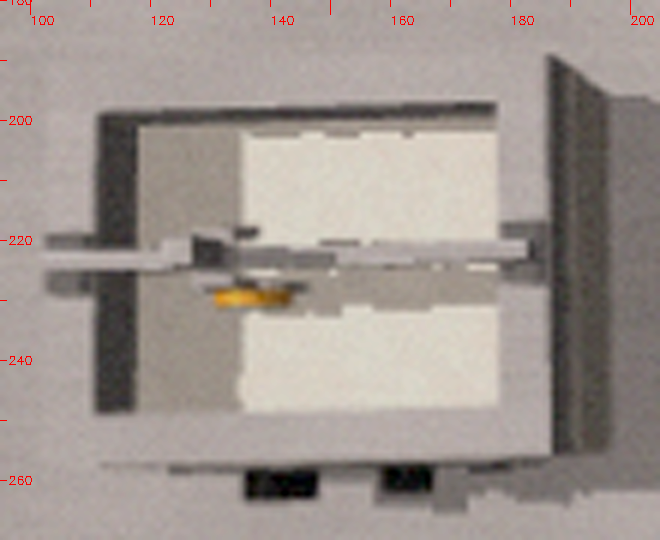

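Run:
```python
from h import *
np.set_printoptions(precision=1,suppress=True)
s=load('scene0.pkl');t=load('top0.pkl')
for d in(s,t): print('cam',ray(d,(0,0))[0])
C=[onz(t,p,14) for p in((231.5,150),(343.5,162.5),(341,209.5),(227,197))]
C=np.array(C);print(C, [np.linalg.norm(C[i]-C[(i+1)%4]) for i in range(4)])
c=C.mean(0); yv=(C[0]-C[1]+C[3]-C[2]); ya=np.arctan2(-yv[0],yv[1]); print('rack c',c,'yaw',ya)
ex=np.array([np.cos(ya),np.sin(ya),0]);ey=np.array([-np.sin(ya),np.cos(ya),0])
o=c*[1,1,0]
P={}
for y in(135,-135):
    P['rail',y]=o+ey*y+[0,0,170]; P['hinge/notch',y]=o+ey*y-35*ex+[0,0,115]; P['rear',y]=o+ey*y+24*ex+[0,0,100]
for k,X in P.items(): print(k,X,'scene',proj(s,X),'top',proj(t,X))
# tank: rim outer corners z=150
print('knob tri?')
```

```text
cam [1423.7   55.5  808.9]
cam [ 447.4  -54.7 1163.1]
[[ 712.4   51.4   14. ]
 [ 684.5 -256.4   14. ]
 [ 554.6 -249.7   14. ]
 [ 582.8   59.9   14. ]] [np.float64(309.07526541944134), np.float64(130.0638373708122), np.float64(310.87031793256494), np.float64(129.89700291795486)]
rack c [633.6 -98.7  14. ] yaw -0.09045821972872889
('rail', 135) [645.8  35.8 170. ] scene [[320.7 231.6]] top [[231.7 162.8]]
('hinge/notch', 135) [610.9  38.9 115. ] scene [[322.2 241.3]] top [[231.9 181. ]]
('rear', 135) [669.7  33.6 100. ] scene [[318.1 265.3]] top [[235.2 159. ]]
('rail', -135) [ 621.4 -233.1  170. ] scene [[192.8 216.9]] top [[345.2 175.4]]
('hinge/notch', -135) [ 586.5 -230.   115. ] scene [[201.3 227. ]] top [[340.  192.9]]
('rear', -135) [ 645.3 -235.3  100. ] scene [[193.  249.5]] top [[341.2 170.8]]
knob tri?
```

Run:
```python
from h import *
s=load('scene0.pkl');t=load('top0.pkl')
crop(s,205,195,255,245,12,'s_r2.png')
crop(s,270,200,320,250,12,'s_r3.png')
crop(s,395,170,455,220,12,'s_t2.png')
crop(t,120,210,165,240,16,'t_t2.png')
```

```text
(no output)
```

View pics/s_r2.png

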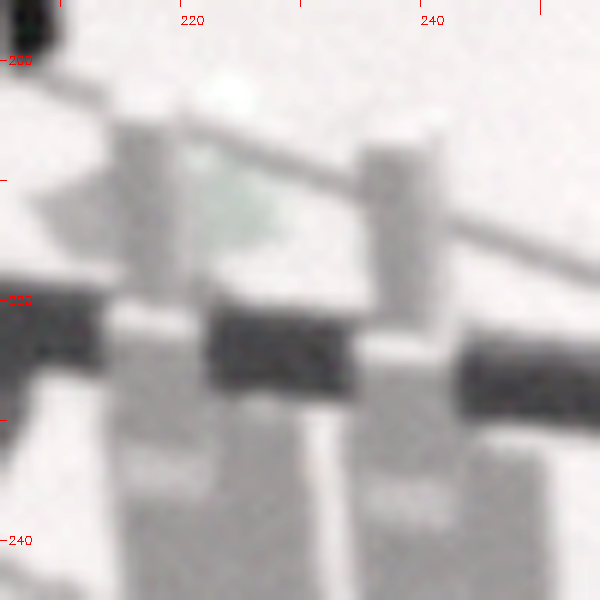

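View pics/s_r3.png

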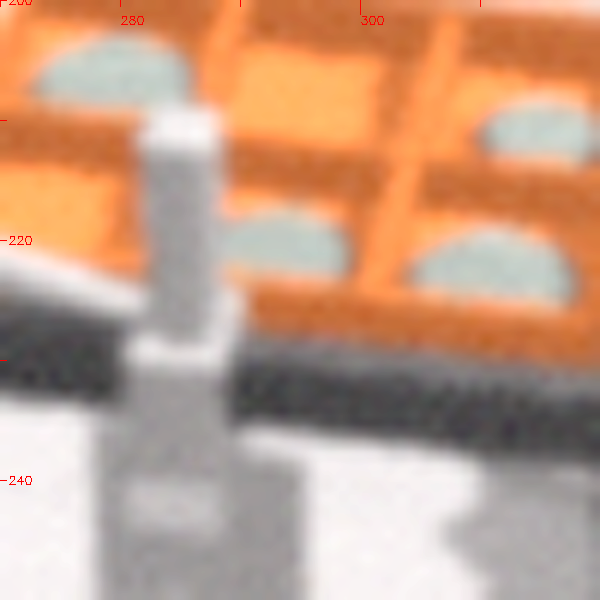

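View pics/s_t2.png

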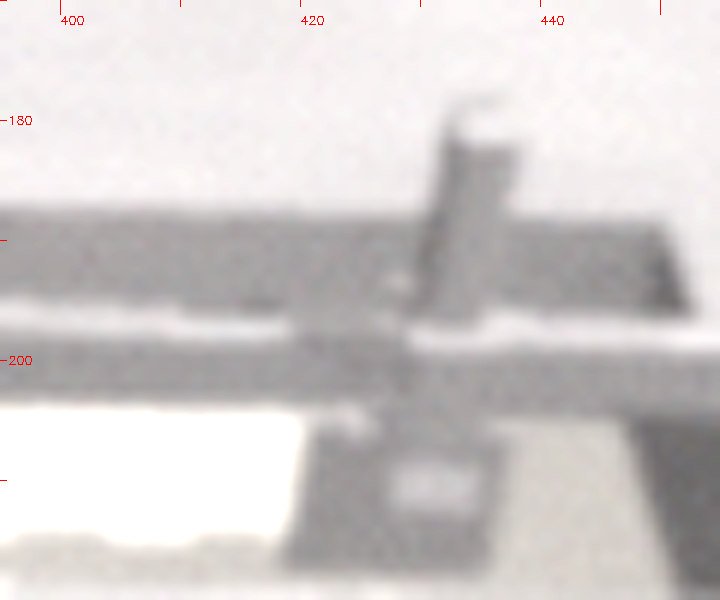

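View pics/t_t2.png

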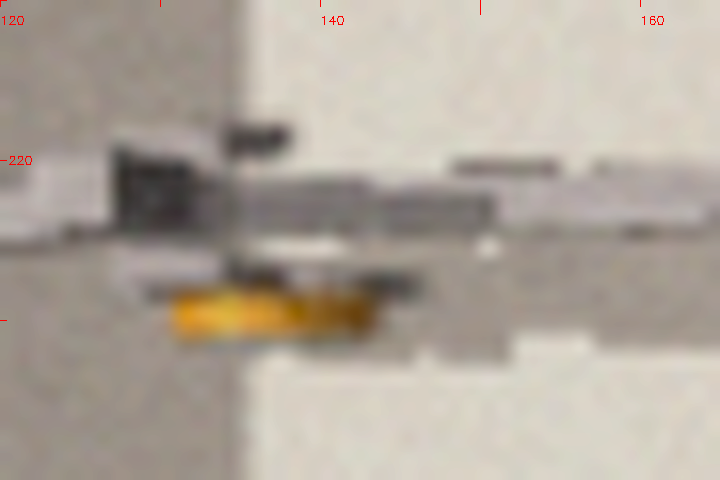

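Run:
```python
from h import *
np.set_printoptions(precision=1,suppress=True)
s=load('scene0.pkl');t=load('top0.pkl')
ya=-.0905;o=np.array([633.6,-98.7,0]);ex=np.array([np.cos(ya),np.sin(ya),0]);ey=np.array([-np.sin(ya),np.cos(ya),0])
f=lambda X:np.array([(X-o)@ex,(X-o)@ey,X[2]])
print('hook edge (x~11)')
for a,b in(((213.7,222.8),(221.9,223.2)),((234.4,224.8),(243,225.8)),((280.5,229.8),(289,230.2))):
    A=f(onz(s,a,173));B=f(onz(s,b,173));print(A,B,(A+B)/2)
print('post top back edge (x~6)')
for a,b in(((214.3,205),(219.8,205)),((234.6,207),(240.4,207.3)),((282,212.2),(287.8,212.5))):
    A=f(onz(s,a,215));B=f(onz(s,b,215));print(A,B,(A+B)/2)
print('tank rim outer top, z150')
T=np.array([onz(t,p,150) for p in((186.5,189.5),(186.5,255))]);print(T)
# inner corners at rim z=150
I=np.array([onz(t,p,150) for p in((177.5,197.3),(177.5,248),(111,248.5),(111,199))]);print(I,[np.linalg.norm(I[i]-I[(i+1)%4]) for i in range(4)],I.mean(0))
v=I[3]+I[2]-I[0]-I[1];print('yaw',np.arctan2(-v[0],v[1]))
print('bar line top z166',onz(t,(112,222.8),166),onz(t,(178,220.5),166))
print('bar scene back edge z166',onz(s,(375,195.5),166),onz(s,(455,199.5),166))
print('carrier post top',onz(s,(432.8,182),211),onz(s,(438,182),211), 'base',onz(s,(429.5,198.6),169),onz(s,(436.3,198.6),169))
print('post top view',[onz(t,p,211) for p in((127,220),(127,224.5),(131.5,222))])
print('knob',onz(t,(346,238),150),proj(s,[onz(t,(346,238),z) for z in(140,150,160)]))
```

```text
hook edge (x~11)
[ 14.8 -84.2 173. ] [ 13.1 -67.3 173. ] [ 13.9 -75.8 173. ]
[ 13.5 -40.6 173. ] [ 13.6 -22.4 173. ] [ 13.6 -31.5 173. ]
[ 12.5  55.3 173. ] [ 10.7  72.3 173. ] [ 11.6  63.8 173. ]
post top back edge (x~6)
[  9.4 -80.3 215. ] [  7.5 -69.5 215. ] [  8.5 -74.9 215. ]
[  8.7 -38.3 215. ] [  7.6 -26.6 215. ] [  8.1 -32.5 215. ]
[  8.6  58.3 215. ] [  7.6  69.7 215. ] [  8.1  64.  215. ]
tank rim outer top, z150
[[582.9 143.4 150. ]
 [427.6 137.9 150. ]]
[[563.8 164.2 150. ]
 [443.6 159.6 150. ]
 [439.3 317.2 150. ]
 [556.8 323.3 150. ]] [np.float64(120.24826746313617), np.float64(157.65912386630322), np.float64(117.66902152798737), np.float64(159.2740749389254)] [500.9 241.1 150. ]
yaw 0.035962317528889017
bar line top z166 [499.2 312.  166. ] [507.6 157.4 166. ]
bar scene back edge z166 [504.5 148.8 166. ] [504.9 319.7 166. ]
carrier post top [508.5 265.3 211. ] [507.6 276.1 211. ] base [510.5 264.9 169. ] [509.2 279.4 169. ]
post top view [array([503.8, 262. , 211. ]), array([493.7, 261.5, 211. ]), array([499.5, 251.6, 211. ])]
knob [ 474.  -238.8  150. ] [[207.  188.8]
 [207.3 185.3]
 [207.6 181.7]]
```

Run:
```python
from h import *
np.set_printoptions(precision=1,suppress=True)
s=load('scene0.pkl');t=load('top0.pkl')
for y in(270,):
  X=[(501.5,y,211),(501.5,y,169),(501.5-12.5,y,100)]
  print(proj(t,X),proj(s,X))
# lens cells mid in top view
d=t['frame'];h=cv2.cvtColor(d,cv2.COLOR_RGB2HSV)
m=((h[...,0]>12)&(h[...,0]<30)&(h[...,1]>130)).astype(np.uint8)
n,l,st,c=cv2.connectedComponentsWithStats(m)
for i in range(1,n):
    if st[i,4]>15: print(st[i],c[i])
c0=[c[i] for i in range(1,n) if 120<c[i][0]<150 and st[i,4]>15]
for c_ in c0:
  for z in (80,100,120): print(z,onz(t,c_,z))
```

```text
[[123.4 220.9]
 [129.4 222.1]
 [138.1 228.8]] [[434.6 180.3]
 [431.4 196.3]
 [425.8 217.8]]
[325  73  10  13  98] [329.2  78.7]
[342  74  11  12 100] [347.   79.3]
[325  87  10   8  63] [329.8  90.7]
[343  88  10   8  66] [347.6  91.5]
[178 145  10  11  92] [182.6 149.7]
[539 157  21 118 917] [551.3 212.1]
[256 174  15   4  40] [263.1 175.1]
[311 179  16   6  64] [318.6 181.5]
[539 184   8  14  43] [542.1 189.3]
[546 190   7  10  33] [548.8 194.7]
[131 228  12   3  34] [136.3 229.1]
[ 234  248   61   47 1730] [265.  271.4]
[543 269  17  28 119] [553.1 281.1]
[440 295   6   5  26] [442.5 296.8]
[447 297   6   5  28] [449.6 298.9]
[454 298   8   6  35] [457.3 300.9]
[463 301   7   6  36] [465.9 303.2]
[ 493  302   53   81 3201] [516.2 334.2]
[556 308   4  16  27] [558.  315.3]
[440 326   6   5  27] [442.6 328.1]
[447 329   6   5  27] [449.6 331.2]
[454 333   8   5  35] [457.8 335.1]
[463 337   8   5  35] [466.4 339. ]
[440 357   6   6  28] [442.9 359.7]
[533 358  12   8  49] [539.  361.9]
[447 362   7   6  34] [450.  364.3]
[454 367   8   6  36] [457.6 369.2]
[462 372   9   6  39] [466.4 374.8]
80 [489.  280.7  80. ]
100 [488.3 274.5 100. ]
120 [487.5 268.4 120. ]
```

Emit:
{"op": "drive_tool", "data": {"linear": [[0, 0, -2.5], [0, 0, -2.5], [0, 0, -2.5], [0, 0, -2.5], [0, 0, -2.5], [0, 0, -2.5], [0, 0, -2.5], [0, 0, -2.5]], "spin": [-0.145, -0.145, -0.145, -0.145, -0.145, -0.145, -0.145, -0.145], "hand": [1, 1, 1, 1, 1, 1, 1, 1], "grip_force": 25}}

```text
clock: 0.9
tcp_pos: [213.4, -640.2, 419.3]
tool_rot: [0.736, 0.677, 0.0, -0.0]
ft_force: [0.1, 0.6, -0.8]
finger_gap: 1.0
```

Emit:
{"op": "drive_tool", "data": {"linear": [[0, 0, 0], [0, 0, 0]], "spin": [-0.125, 0], "hand": [1, 1]}}

```text
clock: 1.1
tcp_pos: [213.5, -640.5, 418.9]
tool_rot: [0.693, 0.72, -0.0, 0.0]
ft_force: [0.4, -0.8, 0.1]
finger_gap: 1.004
```

Emit:
{"op": "drive_tool", "data": {"linear": [[3.75, 1.34, 0], [3.75, 1.34, 0], [3.75, 1.34, 0], [3.75, 1.34, 0], [3.75, 1.34, 0], [3.75, 1.34, 0], [3.75, 1.34, 0], [3.75, 1.34, 0]], "spin": [0, 0, 0, 0, 0, 0, 0, 0], "hand": [1, 1, 1, 1, 1, 1, 1, 1]}}

```text
clock: 1.9
tcp_pos: [309.9, -335.1, 417.7]
tool_rot: [0.696, 0.718, 0.0, -0.001]
ft_force: [1.1, 0.1, 0.7]
finger_gap: 0.999
```

Emit:
{"op": "drive_tool", "data": {"linear": [[3.75, 1.34, 0], [3.75, 1.34, 0], [3.75, 1.34, 0], [3.75, 1.34, 0], [3.75, 1.34, 0], [3.75, 1.34, 0], [3.75, 1.34, 0], [3.75, 1.34, 0]], "spin": [0, 0, 0, 0, 0, 0, 0, 0], "hand": [1, 1, 1, 1, 1, 1, 1, 1]}}

```text
clock: 2.7
tcp_pos: [406.1, -31.3, 417.9]
tool_rot: [0.696, 0.718, -0.0, -0.0]
ft_force: [0.2, -0.5, 1.0]
finger_gap: 0.998
```

Emit:
{"op": "drive_tool", "data": {"linear": [[3.75, 1.34, 0], [3.75, 1.34, 0], [3.75, 1.34, 0], [3.75, 1.34, 0], [3.75, 1.34, 0], [3.75, 1.34, 0], [0, 0, 0], [0, 0, 0]], "spin": [0, 0, 0, 0, 0, 0, 0, 0], "hand": [1, 1, 1, 1, 1, 1, 1, 1]}}

```text
clock: 3.5
tcp_pos: [478.3, 195.2, 417.5]
tool_rot: [0.695, 0.719, -0.001, -0.0]
ft_force: [0.2, 0.1, 0.3]
finger_gap: 1.001
```

Emit:
{"op": "drive_tool", "data": {"linear": [[3.75, 1.2, 2], [3.75, 1.1, 2], [0, 0, 2], [0, 0, 2], [0, 0, 2], [0, 0, 0]], "spin": [0, 0, 0, 0, 0, 0], "hand": [1, 1, 1, 1, 1, 1]}}

```text
clock: 4.1
tcp_pos: [498.1, 269.0, 316.1]
tool_rot: [0.695, 0.719, -0.002, -0.001]
ft_force: [0.3, -0.1, 0.1]
finger_gap: 1.0
```

Run:
```python
from h import *
from plant import *
for n in("scene","top"):
    d=read_camera(n); pickle.dump(d,open(n+'1.pkl','wb'))
s=load('scene1.pkl');t=load('top1.pkl')
crop(s,390,90,490,220,5,'s_1.png');crop(t,60,170,200,260,5,'t_1.png')
p=sense()['tcp_pos'];print(p,proj(s,p),proj(t,p))
```

```text
[498.65588771 269.5482414  319.39063395] [[443.41992163 134.32750881]] [[105.21292742 218.91012058]]
```

View pics/s_1.png

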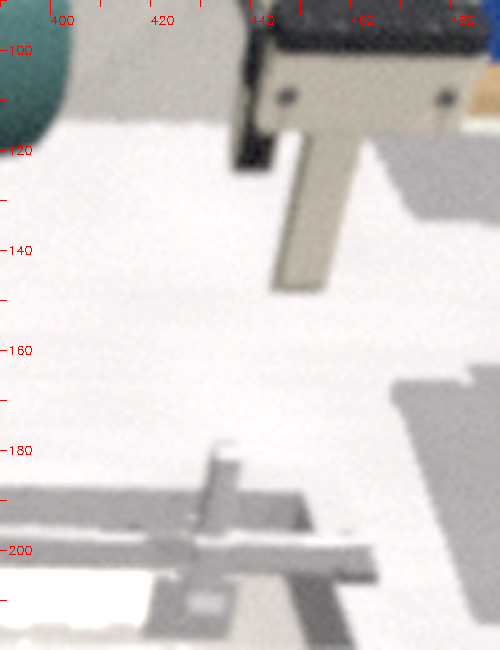

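View pics/t_1.png

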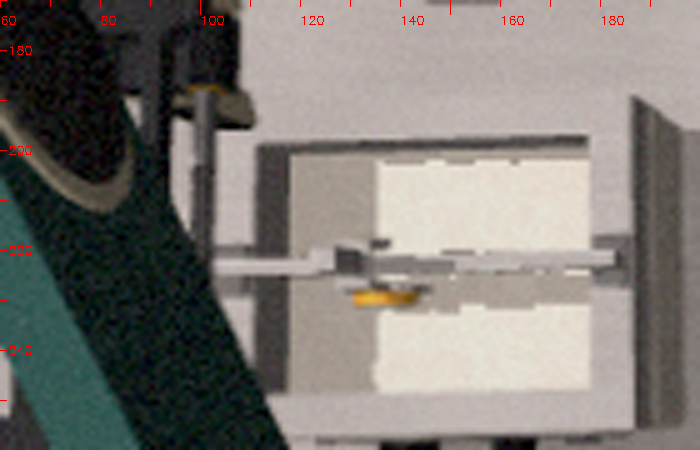

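Candidates for the carrier (scene pixels):
- The tank-hung one at (433,190), with brass cells at top (136,229).
- The rack carriers at (217,235), (237,240) and (283,245).
- Green look-alikes at (207,180) and (120,262), and a purple one at (312,352).

By the description it is the one hanging in the tank, and the close crops confirm this: post at (434,182), two brass cells seen below it. I'll descend onto it.

Emit:
{"op": "drive_tool", "data": {"linear": [[0, 0.2, 3], [0, 0, 3], [0, 0, 3], [0, 0, 2], [0, 0, 1.5], [0, 0, 1.1], [0, 0, 0], [0, 0, 0]], "spin": [0, 0, 0, 0, 0, 0, 0, 0], "hand": [1, 1, 1, 1, 1, 1, 1, 1]}}

```text
clock: 5.0
tcp_pos: [501.0, 270.7, 183.8]
tool_rot: [0.694, 0.72, 0.001, 0.0]
ft_force: [0.2, -0.4, 0.7]
finger_gap: 1.002
```

Run:
```python
from h import *
from plant import *
for n in("scene","top"):
    d=read_camera(n); pickle.dump(d,open(n+'2.pkl','wb'))
s=load('scene2.pkl');t=load('top2.pkl')
crop(s,390,140,490,220,7,'s_2.png');crop(t,90,180,170,250,8,'t_2.png')
S=sense();p=S['tcp_pos'];print(p,S['tool_rot'],S['ft_force'],proj(s,p),proj(t,p))
```

```text
[501.0782391  270.73191868 183.89174854] [6.94291917e-01 7.19693097e-01 7.15345198e-04 2.62180543e-04] [ 0.25903804  0.60554392 -0.08233521] [[432.86011125 190.63122464]] [[127.01868142 221.86998859]]
```

View pics/s_2.png

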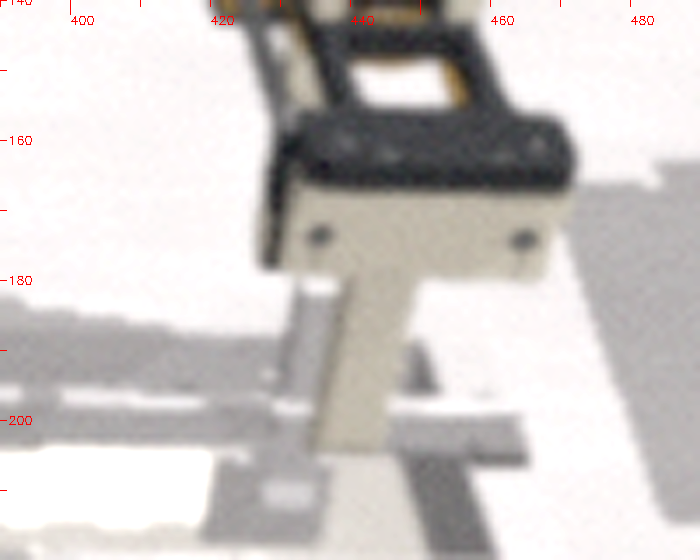

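View pics/t_2.png

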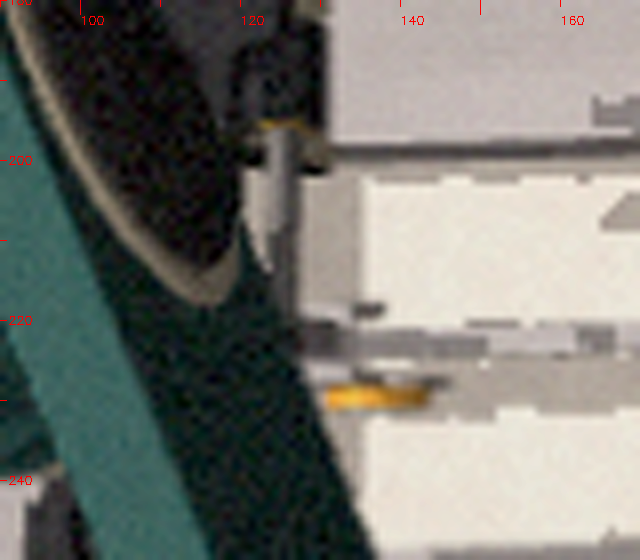

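Emit:
{"op": "drive_tool", "data": {"linear": [[0, 0, 0], [0, 0, 0], [0, 0, 0], [0, 0, 0], [0, 0, 0], [0, 0, 0], [0, 0, 0], [0, 0, 0]], "spin": [0, 0, 0, 0, 0, 0, 0, 0], "hand": [-1, -1, -1, -1, -1, -1, -1, -1]}}

```text
clock: 5.9
tcp_pos: [500.7, 270.6, 182.7]
tool_rot: [0.694, 0.72, -0.0, -0.0]
ft_force: [1.0, -0.8, 0.7]
finger_gap: 0.359
```

Run:
```python
from h import *
from plant import *
for n in("scene",):
    d=read_camera(n); pickle.dump(d,open(n+'3.pkl','wb'))
s=load('scene3.pkl')
crop(s,390,140,490,220,7,'s_3.png')
S=sense();p=S['tcp_pos'];print(p,S['tool_rot'],S['ft_force'],S['finger_gap'],proj(s,p))
```

```text
[500.68364241 270.56715924 182.66805486] [ 6.94260934e-01  7.19723388e-01  1.42577576e-05 -4.65527737e-06] [-0.03290948  0.062618    0.33189455] 0.3212250277985102 [[432.66483477 190.98811634]]
```

View pics/s_3.png

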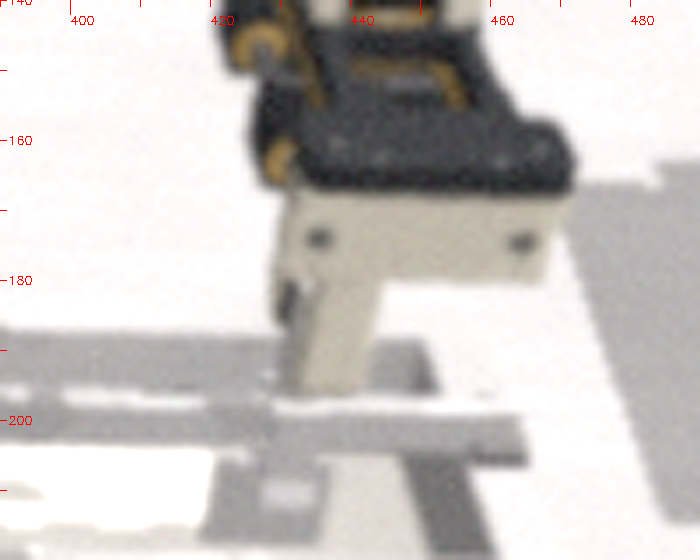

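Emit:
{"op": "drive_tool", "data": {"linear": [[0, 0, 0], [0, 0, 0], [0, 0, 0], [0, 0, 0], [0, 0, 0]], "spin": [0, 0, 0, 0, 0], "hand": [-1, -1, -1, -1, -1]}}

```text
clock: 6.45
tcp_pos: [500.7, 270.6, 182.6]
tool_rot: [0.694, 0.72, -0.0, -0.0]
ft_force: [-0.2, -0.4, 1.1]
finger_gap: 0.13
```

Run:
```python
from h import *
from plant import *
d=read_camera('scene'); crop(d,390,140,490,220,7,'s_4.png')
S=sense();p=S['tcp_pos'];print(p,S['ft_force'],S['ft_torque'],S['finger_gap'])
```

```text
[500.67283996 270.54859634 182.66946209] [-1.33358149  0.19200563  0.81368334] [ 0.03356398 -0.01262509 -0.00246053] 0.1266419540191035
```

View pics/s_4.png

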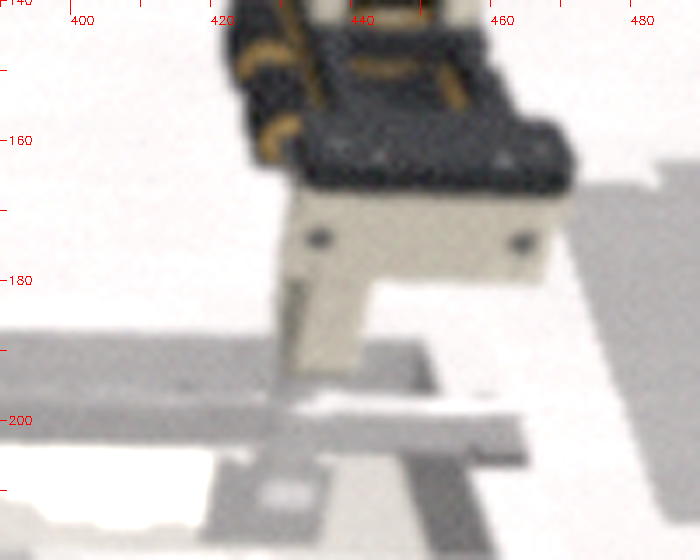

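Emit:
{"op": "drive_tool", "data": {"linear": [[0, 0, -0.5], [0, 0, -1.5], [0, 0, -2.5], [0, 0, -3], [0, 0, -3], [0, 0, -3], [0, 0, -3], [0, 0, -2]], "spin": [0, 0, 0, 0, 0, 0, 0, 0], "hand": [-1, -1, -1, -1, -1, -1, -1, -1]}}

```text
clock: 7.3
tcp_pos: [500.6, 270.5, 371.4]
tool_rot: [0.694, 0.72, 0.001, 0.0]
ft_force: [0.0, -0.1, -1.8]
finger_gap: 0.129
```

Emit:
{"op": "drive_tool", "data": {"linear": [[0, 0, 0], [0, 0, 0]], "spin": [0.064, 0.063], "hand": [-1, -1]}}

```text
clock: 7.5
tcp_pos: [500.7, 270.6, 369.7]
tool_rot: [0.739, 0.673, 0.001, 0.0]
ft_force: [-0.8, -1.0, -2.3]
finger_gap: 0.127
```

Run:
```python
from h import *
from plant import *
d=read_camera('scene'); crop(d,390,50,500,180,5,'s_5.png')
S=sense();p=S['tcp_pos'];q=S['tool_rot'];h=2*np.arctan2(q[1],q[0]);print(p,h,S['ft_force'],S['finger_gap'])
D=np.array([635-p[0],-82.8-p[1]]);print('tool xy mm',D@[np.cos(h),np.sin(h)],D@[np.sin(h),-np.cos(h)])
```

```text
[500.62274749 270.54105682 369.26639094] 1.4732232522351192 [ 0.26495892 -0.53234387 -2.95499611] 0.12330310179695815
tool xy mm -338.56959148883266 168.15998378577402
```

View pics/s_5.png

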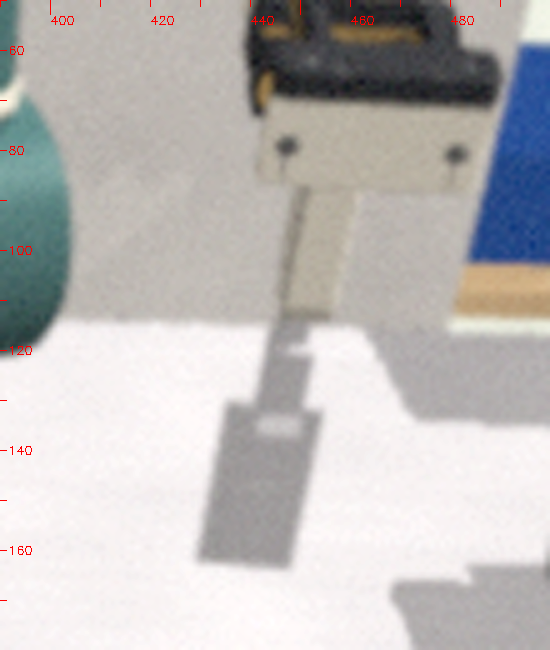

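The carrier is lifted and hangs straight below the fingers, plate at (440,145). Next I'll carry it over the rack.

Emit:
{"op": "drive_tool", "data": {"linear": [[-1.8, 0.9, 0], [-2.82, 1.4, 0], [-2.82, 1.4, 0], [-2.82, 1.4, 0], [-2.82, 1.4, 0], [-2.82, 1.4, 0], [-2.82, 1.4, 0], [-2.82, 1.4, 0]], "spin": [0, 0, 0, 0, 0, 0, 0, 0], "hand": [-1, -1, -1, -1, -1, -1, -1, -1]}}

```text
clock: 8.35
tcp_pos: [587.8, 45.0, 368.7]
tool_rot: [0.738, 0.675, 0.0, 0.0]
ft_force: [0.3, 0.1, -2.2]
finger_gap: 0.132
```

Emit:
{"op": "drive_tool", "data": {"linear": [[-2.82, 1.4, 0], [-2.82, 1.4, 0], [-2.82, 1.4, 0], [-2.5, 1.2, 0], [-1.4, 0.7, 0], [0, 0, 0], [0, 0, 0], [0, 0, 0]], "spin": [0, 0, 0, 0, 0, 0, 0, 0], "hand": [-1, -1, -1, -1, -1, -1, -1, -1]}}

```text
clock: 9.15
tcp_pos: [636.9, -81.3, 368.1]
tool_rot: [0.738, 0.675, 0.0, 0.0]
ft_force: [0.4, -0.2, -2.3]
finger_gap: 0.126
```

Run:
```python
from h import *
from plant import *
for n in("scene","top"):
    d=read_camera(n); pickle.dump(d,open(n+'6.pkl','wb'))
s=load('scene6.pkl');t=load('top6.pkl')
crop(s,180,80,340,270,4,'s_6.png');crop(t,205,110,365,230,5,'t_6.png')
S=sense();p=S['tcp_pos'];q=S['tool_rot'];h=2*np.arctan2(q[1],q[0]);print(p,h,S['ft_force'],S['finger_gap'])
D=np.array([635-p[0],-82.8-p[1]]);print('tool xy mm',D@[np.cos(h),np.sin(h)],D@[np.sin(h),-np.cos(h)])
```

```text
[636.94242144 -81.31539513 368.06013749] 1.4810450444917578 [-0.37014329  0.62811672 -1.18507664] 0.12456686058938646
tool xy mm -1.6527302747603418 -1.8015369260055114
```

View pics/s_6.png

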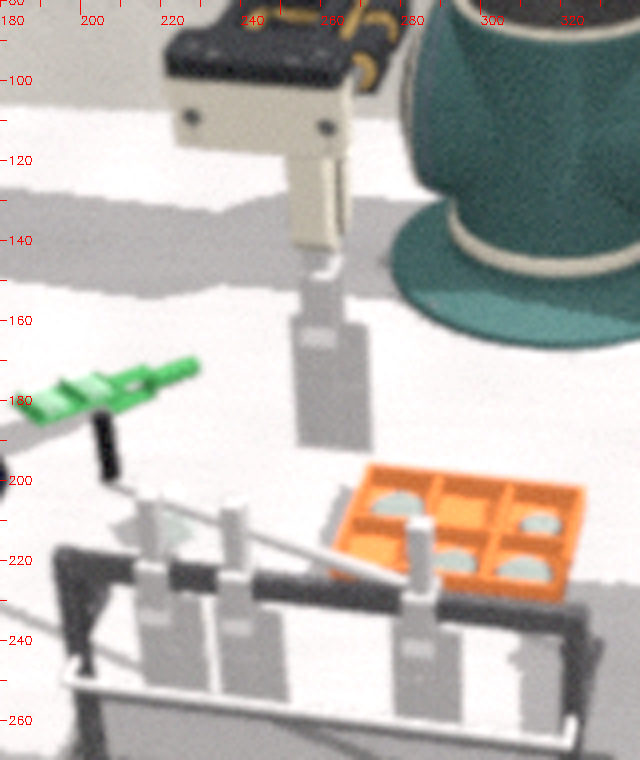

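View pics/t_6.png

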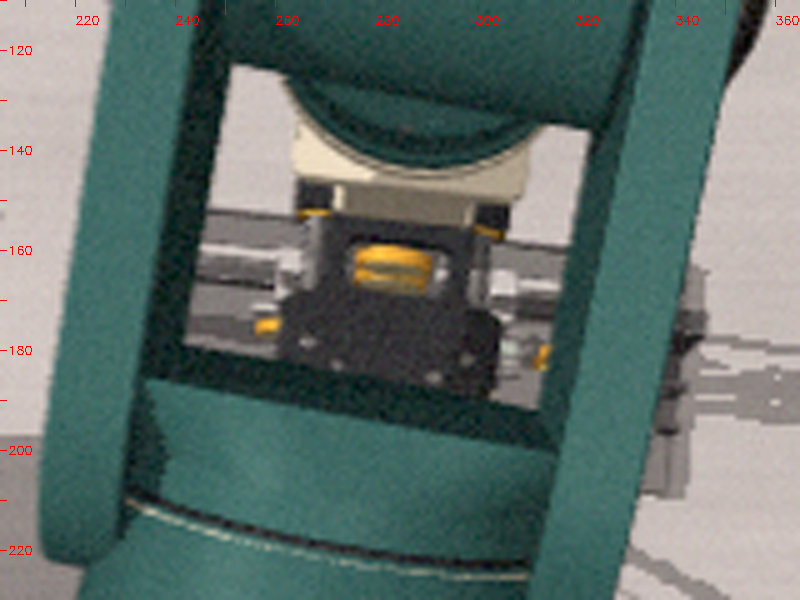

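Run:
```python
from h import *
np.set_printoptions(precision=1,suppress=True)
s=load('scene6.pkl')
crop(s,240,130,290,200,9,'s_7.png')
p=np.array([636.9,-81.3,368.06])
ya=-.0905;ex=np.array([np.cos(ya),np.sin(ya),0]);ey=np.array([-np.sin(ya),np.cos(ya),0])
o=p-[0,0,16.7]
for n,x,y,z in(('hookL',11,-8,3),('hookR',11,8,3),('footL',-8,-19,-105),('footR',-8,19,-105),('plTopL',-8,-19,-30),('plTopR',-8,19,-30)):
    print(n,proj(s,o+ex*x+ey*y+[0,0,z]))
```

```text
hookL [[253.8 149.2]]
hookR [[262.4 150. ]]
footL [[253.6 191.8]]
footR [[272.4 193.7]]
plTopL [[251.5 159. ]]
plTopR [[271.2 160.8]]
```

View pics/s_7.png

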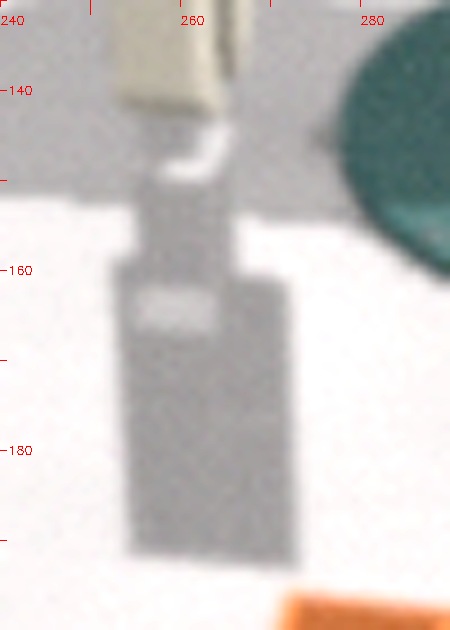

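Run:
```python
from h import *
np.set_printoptions(precision=2,suppress=True)
s=load('scene6.pkl')
ya=-.0905;ex=np.array([np.cos(ya),np.sin(ya),0]);ey=np.array([-np.sin(ya),np.cos(ya),0]);o=np.array([633.6,-98.7,0])
g=cv2.cvtColor(s['frame'],cv2.COLOR_RGB2GRAY)
for y in(-54,20,95):
    P=proj(s,[o+ex*x+ey*y+[0,0,z] for x,z in((-4,170),(4,170),(4,154),(6,170),(6,154))]);u=int(round(P[1][0]))
    print(y,P[:,1],'col',u,list(g[212:245,u]))
for p,n in(((210,231),'') ,): pass
```

```text
-54 [220.01 222.36 228.39 222.96 228.99] col 230 [np.uint8(165), np.uint8(166), np.uint8(166), np.uint8(167), np.uint8(167), np.uint8(165), np.uint8(167), np.uint8(159), np.uint8(127), np.uint8(87), np.uint8(60), np.uint8(54), np.uint8(50), np.uint8(48), np.uint8(53), np.uint8(60), np.uint8(99), np.uint8(138), np.uint8(141), np.uint8(138), np.uint8(135), np.uint8(133), np.uint8(131), np.uint8(123), np.uint8(118), np.uint8(115), np.uint8(113), np.uint8(113), np.uint8(115), np.uint8(119), np.uint8(117), np.uint8(117), np.uint8(113)]
20 [223.98 226.39 232.44 227.   233.05] col 264 [np.uint8(132), np.uint8(137), np.uint8(133), np.uint8(132), np.uint8(132), np.uint8(139), np.uint8(157), np.uint8(158), np.uint8(143), np.uint8(118), np.uint8(104), np.uint8(87), np.uint8(76), np.uint8(62), np.uint8(58), np.uint8(54), np.uint8(49), np.uint8(48), np.uint8(50), np.uint8(58), np.uint8(108), np.uint8(154), np.uint8(167), np.uint8(170), np.uint8(168), np.uint8(170), np.uint8(169), np.uint8(167), np.uint8(167), np.uint8(168), np.uint8(166), np.uint8(169), np.uint8(169)]
95 [228.11 230.57 236.66 231.19 237.29] col 301 [np.uint8(110), np.uint8(98), np.uint8(95), np.uint8(94), np.uint8(101), np.uint8(111), np.uint8(118), np.uint8(124), np.uint8(124), np.uint8(128), np.uint8(126), np.uint8(127), np.uint8(122), np.uint8(104), np.uint8(91), np.uint8(92), np.uint8(91), np.uint8(86), np.uint8(82), np.uint8(66), np.uint8(53), np.uint8(50), np.uint8(52), np.uint8(55), np.uint8(94), np.uint8(145), np.uint8(164), np.uint8(169), np.uint8(167), np.uint8(165), np.uint8(168), np.uint8(167), np.uint8(169)]
```

Emit:
{"op": "drive_tool", "data": {"linear": [[-0.27, -0.22, 1], [0, 0, 2], [0, 0, 2], [0, 0, 1.2], [0, 0, 0], [0, 0, 0]], "spin": [0, 0, 0, 0, 0, 0], "hand": [-1, -1, -1, -1, -1, -1]}}

```text
clock: 9.85
tcp_pos: [634.7, -84.7, 306.2]
tool_rot: [0.738, 0.674, 0.0, 0.0]
ft_force: [-0.2, 1.0, -1.5]
finger_gap: 0.131
```

```bash
cat > look.py <<'E'
from h import *
from plant import *
import sys
np.set_printoptions(precision=2,suppress=True)
i=sys.argv[1]
for n in("scene","top"):
    d=read_camera(n); pickle.dump(d,open(n+i+'.pkl','wb'))
s=load(f'scene{i}.pkl');t=load(f'top{i}.pkl')
S=sense();p=S['tcp_pos'];q=S['tool_rot'];h=2*np.arctan2(q[1],q[0]);print(S['clock'],p,h,S['ft_force'],S['finger_gap'])
ya=-.0905;ex=np.array([np.cos(ya),np.sin(ya),0]);ey=np.array([-np.sin(ya),np.cos(ya),0]);o=np.array([633.6,-98.7,0])
print('tcp in rack',(p-o)@ex,(p-o)@ey)
E
cat >> look.py <<'E'
if len(sys.argv)>2:
    a=list(map(int,sys.argv[3:8])); crop(s if sys.argv[2]=='s' else t,*a,f'v_{i}.png')
E
python3 look.py 8 s 190 120 330 270 4
```

```text
9.95 [634.91 -84.79 306.87] 1.4798945800630865 [-0.04  0.41 -1.25] 0.1327178027806326
tcp in rack 0.04690189984828442 13.972572062830467
```

View pics/v_8.png

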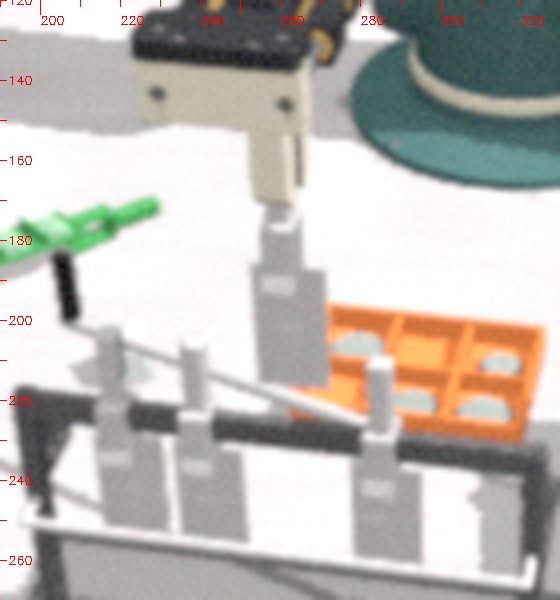

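Emit:
{"op": "drive_tool", "data": {"linear": [[0.15, 0, 1], [0, 0, 2], [0, 0, 2], [0, 0, 2], [0, 0, 1], [0, 0, 0], [0, 0, 0]], "spin": [0, 0, 0, 0, 0, 0, 0], "hand": [-1, -1, -1, -1, -1, -1, -1]}}

```text
clock: 10.65
tcp_pos: [635.1, -83.3, 226.5]
tool_rot: [0.739, 0.674, 0.0, 0.0]
ft_force: [-0.8, -0.7, -1.4]
finger_gap: 0.127
```

```bash
python3 look.py 9 s 200 170 300 270 6
```

```text
10.75 [635.25 -83.33 226.99] 1.4798180899318227 [-0.46 -0.09 -0.77] 0.1294568491669419
tcp in rack 0.24960165300802373 15.457026638824367
```

View pics/v_9.png

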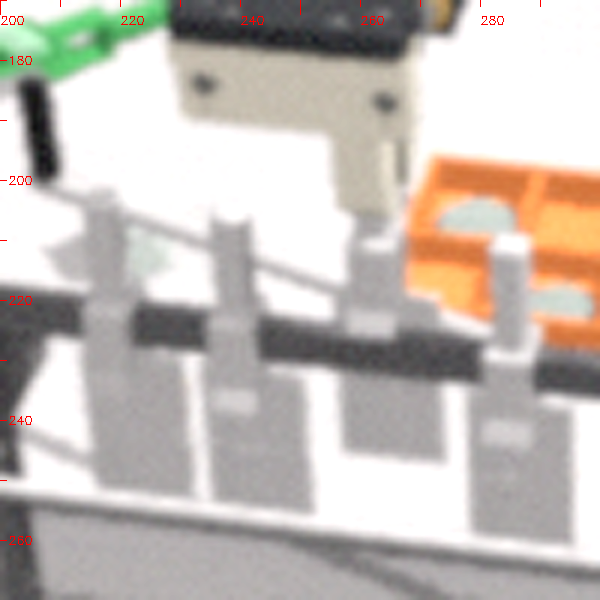

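Emit:
{"op": "drive_tool", "data": {"linear": [[0, 0, 1], [0, 0, 1], [0, 0, 0.8], [0, 0, 0.4], [0, 0, 0], [0, 0, 0]], "spin": [0, 0, 0, 0, 0, 0], "hand": [-1, -1, -1, -1, -1, -1]}}

```text
clock: 11.35
tcp_pos: [634.9, -83.3, 193.8]
tool_rot: [0.739, 0.674, 0.0, 0.0]
ft_force: [0.7, -0.0, -1.0]
finger_gap: 0.128
```

```bash
python3 look.py 10 s 200 170 300 270 6
```

```text
11.45 [635.04 -83.35 194.16] 1.4797753865293954 [-0.21  0.3  -1.35] 0.12708377991857173
tcp in rack 0.04671385150151685 15.421432821786185
```

View pics/v_10.png

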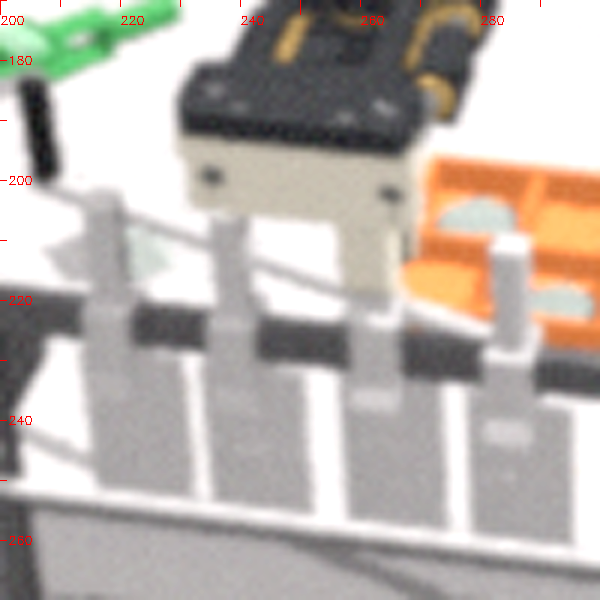

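Emit:
{"op": "drive_tool", "data": {"linear": [[0, 0, 0.4], [0, 0, 0.25], [0, 0, 0], [0, 0, 0]], "spin": [0, 0, 0, 0], "hand": [-1, -1, -1, -1]}}

```text
clock: 11.85
tcp_pos: [634.8, -83.3, 187.1]
tool_rot: [0.739, 0.674, -0.0, -0.0]
ft_force: [0.3, 0.0, -2.2]
finger_gap: 0.127
```

Emit:
{"op": "drive_tool", "data": {"linear": [[0, 0, 0.05], [0, 0, 0], [0, 0, 0]], "spin": [0, 0, 0], "hand": [-1, -1, -1]}}

```text
clock: 12.15
tcp_pos: [634.9, -83.3, 186.7]
tool_rot: [0.739, 0.674, 0.0, 0.0]
ft_force: [-0.3, 1.0, -1.4]
finger_gap: 0.131
```

Emit:
{"op": "drive_tool", "data": {"linear": [[0, 0, 0.05], [0, 0, 0.05], [0, 0, 0], [0, 0, 0]], "spin": [0, 0, 0, 0], "hand": [-1, -1, -1, -1]}}

```text
clock: 12.55
tcp_pos: [635.0, -83.3, 186.6]
tool_rot: [0.739, 0.674, 0.0, 0.0]
ft_force: [-3.9, -0.1, 5.8]
finger_gap: 0.126
```

```bash
python3 look.py 11 s 200 170 300 270 6; python3 -c "
from plant import *
import numpy as np
print(np.mean([sense()['ft_force'] for _ in range(5)],0))"
```

```text
12.65 [634.96 -83.31 186.65] 1.4797999018587897 [-3.69  0.28  6.88] 0.12412931406073298
tcp in rack -0.04089281275092006 15.446227606939372
[-3.69210311  0.28291019  6.88341726]
```

View pics/v_11.png

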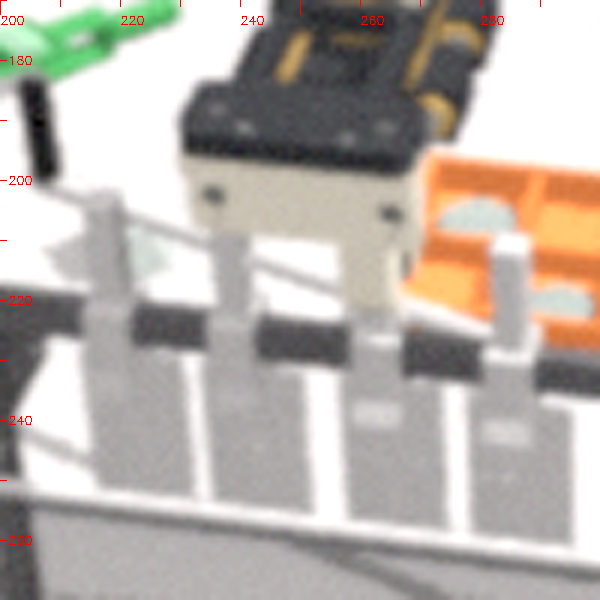

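Emit:
{"op": "drive_tool", "data": {"linear": [[0, 0, -0.05], [0, 0, 0], [0, 0, 0], [0, 0, 0], [0, 0, 0], [0, 0, 0], [0, 0, 0], [0, 0, 0]], "spin": [0, 0, 0, 0, 0, 0, 0, 0], "hand": [-1, -0.5, -0.2, -0.2, -0.2, -0.2, -0.2, -0.2]}}

```text
clock: 13.45
tcp_pos: [634.9, -83.3, 186.2]
tool_rot: [0.739, 0.674, 0.0, -0.0]
ft_force: [0.2, -0.7, -0.0]
finger_gap: 0.404
```

```bash
python3 look.py 12 s 200 170 300 270 6
```

```text
13.55 [634.87 -83.29 186.15] 1.4798246281053464 [-0.6  -1.02 -0.27] 0.4025003222134751
tcp in rack -0.12577777676809976 15.466593258057388
```

View pics/v_12.png

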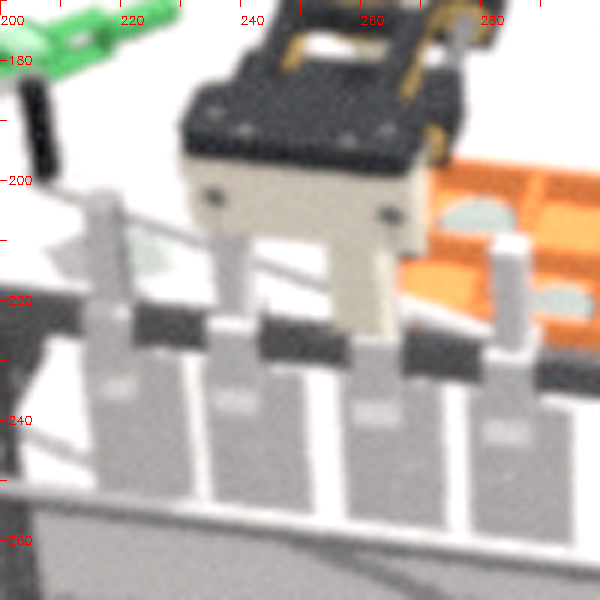

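The carrier hangs on the rail with its hook top at (261,226), upright, between the neighbours at (238,224) and (283,229). The fingers are open, so I'll retreat straight up and measure the knob.

Emit:
{"op": "drive_tool", "data": {"linear": [[0, 0, -0.5], [0, 0, -1], [0, 0, -2], [0, 0, -3], [0, 0, -3], [0, 0, -2], [0, 0, 0]], "spin": [0, 0, 0, 0, 0, 0, 0], "hand": [-0.2, -0.2, -0.2, -0.2, -0.2, -0.2, -0.2]}}

```text
clock: 14.25
tcp_pos: [635.5, -83.4, 305.5]
tool_rot: [0.739, 0.674, 0.002, 0.002]
ft_force: [0.5, -0.8, 0.2]
finger_gap: 0.401
```

```bash
python3 look.py 13 s 180 190 340 310 4
python3 - <<'E'
from h import *
np.set_printoptions(precision=2,suppress=True)
s=load('scene0.pkl');t=load('top0.pkl')
crop(t,325,225,365,250,16,'t_k.png');crop(s,190,170,230,220,12,'s_k.png')
E
```

```text
14.35 [634.9 -83.3 301.3] 1.4797896344814223 [-0.39  0.13 -0.92] 0.3973748874688198
tcp in rack -0.09445011220888348 15.45931961477006
```

View pics/v_13.png

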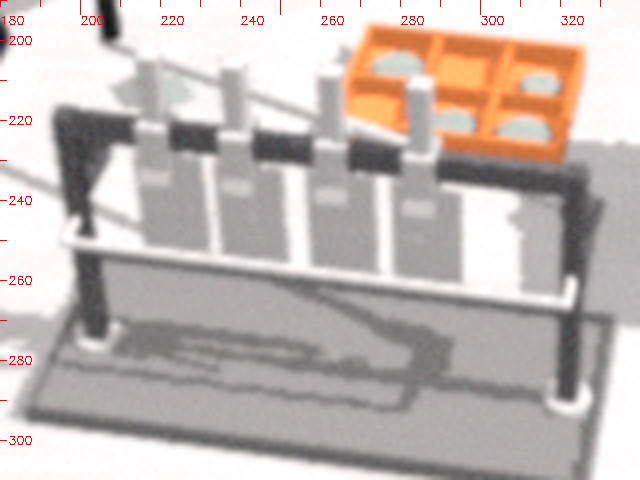

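View pics/t_k.png

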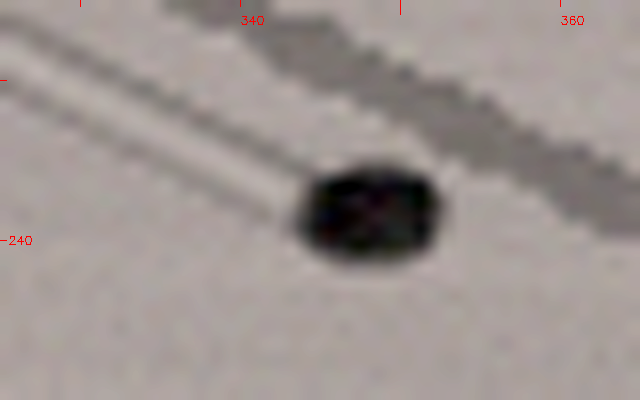

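View pics/s_k.png

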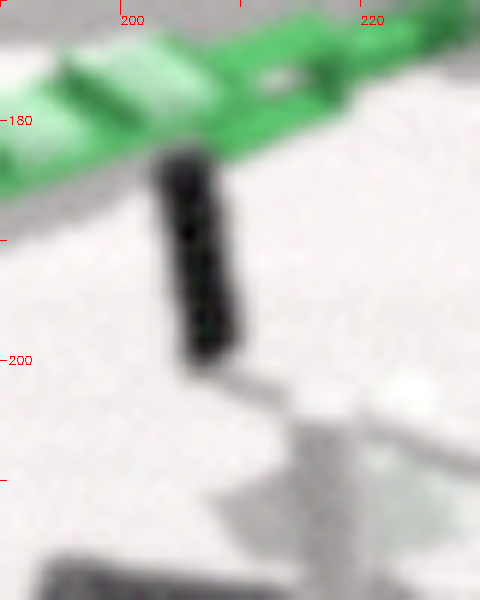

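Run:
```python
from h import *
np.set_printoptions(precision=2,suppress=True)
s=load('scene0.pkl');t=load('top0.pkl')
ya=-.0905;ex=np.array([np.cos(ya),np.sin(ya),0]);ey=np.array([-np.sin(ya),np.cos(ya),0]);o=np.array([633.6,-98.7,0])
H=o-35*ex+135*ey+[0,0,115]
print('tri mid',tri(s,(206.6,191.5),t,(347.9,238.4)))
X=onz(t,(347.9,238.4),135);v=X-H;print(X,'r',np.linalg.norm(v[:2]),'theta',np.arctan2(-v@ex,-v@ey))
for th in(.38,.39,.4,.41):
  for ph in(-.02,):
    b=-np.sin(th)*ex-np.cos(th)*ey
    d=np.cos(ph)*b+[0,0,np.sin(ph)];u=-np.sin(ph)*b+[0,0,np.cos(ph)]
    K=[H+320*d+k*u for k in(5,32,48)]
    print(th,K[1],'s',proj(s,K).ravel(),'t',proj(t,K).ravel())
# where does bar lie: point halfway
```

```text
tri mid (array([ 473.18, -244.83,  131.53]), np.float64(4.018585202241932))
[ 473.45 -246.2   135.  ] r 316.52798404026566 theta 0.3588484710502861
0.38 [ 465.62 -246.83  140.59] s [206.65 195.76 205.24 186.43 204.39 180.78] t [346.35 241.68 348.58 241.61 349.96 241.58]
0.39 [ 462.77 -245.36  140.59] s [207.51 195.11 206.12 185.79 205.28 180.15] t [345.76 242.82 347.97 242.79 349.34 242.77]
0.4 [ 459.93 -243.87  140.59] s [208.39 194.47 207.01 185.16 206.18 179.52] t [345.15 243.97 347.35 243.97 348.71 243.97]
0.41 [ 457.11 -242.34  140.59] s [209.27 193.84 207.91 184.53 207.08 178.89] t [344.54 245.1  346.72 245.14 348.07 245.16]
```

Knob: in the top view its silhouette is centred at about (348,238), in the scene view it runs (205.5,183) to (207,200). That puts it at about (473,-246) with swing about 0.36 rad. I'll move over it.

Emit:
{"op": "drive_tool", "data": {"linear": [[0, 0, 0], [0, 0, 0], [0, 0, 0], [0, 0, 0]], "spin": [0.119, 0.119, 0.119, 0], "hand": [0, 0, 0, 0], "grip_force": 15}}

```text
clock: 14.75
tcp_pos: [634.6, -83.3, 299.7]
tool_rot: [0.847, 0.531, -0.001, -0.001]
ft_force: [0.5, 0.7, -0.1]
finger_gap: 0.502
```

Emit:
{"op": "drive_tool", "data": {"linear": [[-3.1, -1.07, 0], [-3.1, -1.07, 0], [-3.1, -1.07, 0], [-3.1, -1.07, 0], [-3.1, -1.07, 0], [-3.1, -1.07, 0], [-3.1, -1.07, 0], [0, 0, 0]], "spin": [0, 0, 0, 0, 0, 0, 0, 0], "hand": [0, 0, 0, 0, 0, 0, 0, 0]}}

```text
clock: 15.55
tcp_pos: [471.3, -248.3, 300.7]
tool_rot: [0.846, 0.533, -0.0, -0.0]
ft_force: [0.5, -0.0, 0.5]
finger_gap: 0.502
```

Emit:
{"op": "drive_tool", "data": {"linear": [[0, 0, 3], [0, 0, 3], [0, 0, 3], [0, 0, 2], [0, 0, 1], [0, 0, 0], [0, 0, 0]], "spin": [0, 0, 0, 0, 0, 0, 0], "hand": [0, 0, 0, 0, 0, 0, 0]}}

```text
clock: 16.25
tcp_pos: [473.7, -246.4, 182.0]
tool_rot: [0.846, 0.533, 0.0, 0.0]
ft_force: [0.1, -0.6, -0.4]
finger_gap: 0.5
```

```bash
python3 look.py 14 s 160 110 260 230 6
python3 - <<'E'
from h import *
s=load('scene14.pkl');t=load('top14.pkl')
crop(t,320,200,380,260,10,'t_14.png')
E
```

```text
16.35 [ 473.83 -246.56  182.43] 1.1234563679343705 [ 0.28 -0.3  -0.04] 0.502934228088475
tcp in rack -145.7488316820494 -161.69658803722908
```

View pics/v_14.png

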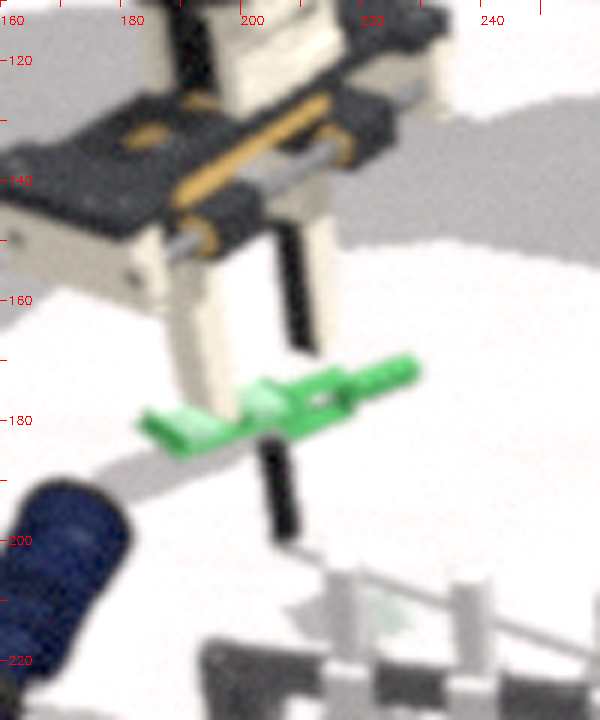

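View pics/t_14.png

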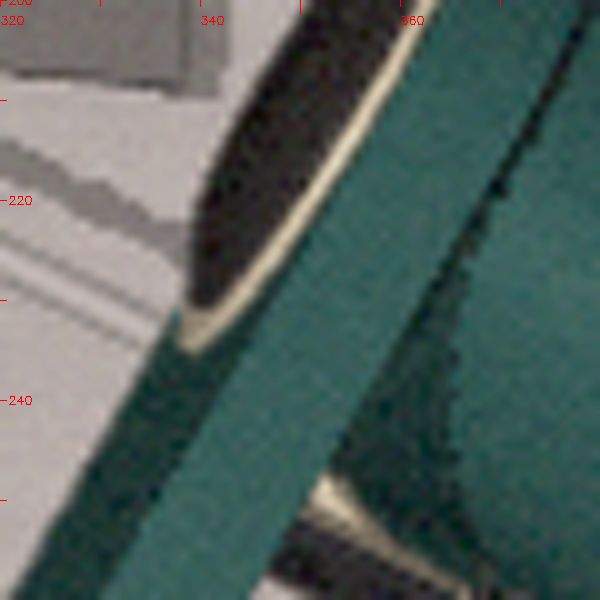

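Emit:
{"op": "drive_tool", "data": {"linear": [[0, 0, 2], [0, 0, 2], [0, 0, 1.3], [0, 0, 0.7], [0, 0, 0], [0, 0, 0]], "spin": [0, 0, 0, 0, 0, 0], "hand": [0, 0, 0, 0, 0, 0]}}

```text
clock: 16.95
tcp_pos: [473.7, -246.6, 122.0]
tool_rot: [0.847, 0.532, 0.0, 0.0]
ft_force: [0.6, 0.4, 0.8]
finger_gap: 0.502
```

```bash
python3 look.py 15 s 160 140 260 230 7
```

```text
17.05 [ 473.73 -246.65  122.16] 1.1228086511703108 [-0.85  0.26 -0.01] 0.4991259689755339
tcp in rack -145.84859756820603 -161.78963061695936
```

View pics/v_15.png

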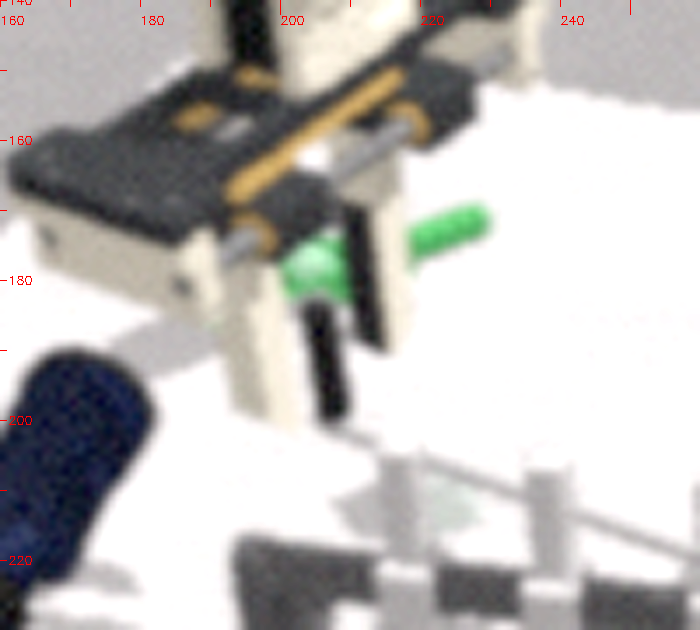

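Emit:
{"op": "drive_tool", "data": {"linear": [[0, 0, 0], [0, 0, 0], [0, 0, 0], [0, 0, 0], [0, 0, 0], [0, 0, 0], [0, 0, 0]], "spin": [0, 0, 0, 0, 0, 0, 0], "hand": [-1, -1, -1, -1, -1, -1, -1]}}

```text
clock: 17.75
tcp_pos: [473.4, -246.4, 121.1]
tool_rot: [0.847, 0.532, -0.0, -0.0]
ft_force: [-0.6, 0.4, 0.5]
finger_gap: 0.145
```

```bash
python3 look.py 16 s 160 140 260 230 7
```

```text
17.85 [ 473.36 -246.45  121.12] 1.1227909558439333 [ 0.38  0.02 -0.52] 0.14539305187254173
tcp in rack -146.23624054239087 -161.62582766567678
```

View pics/v_16.png

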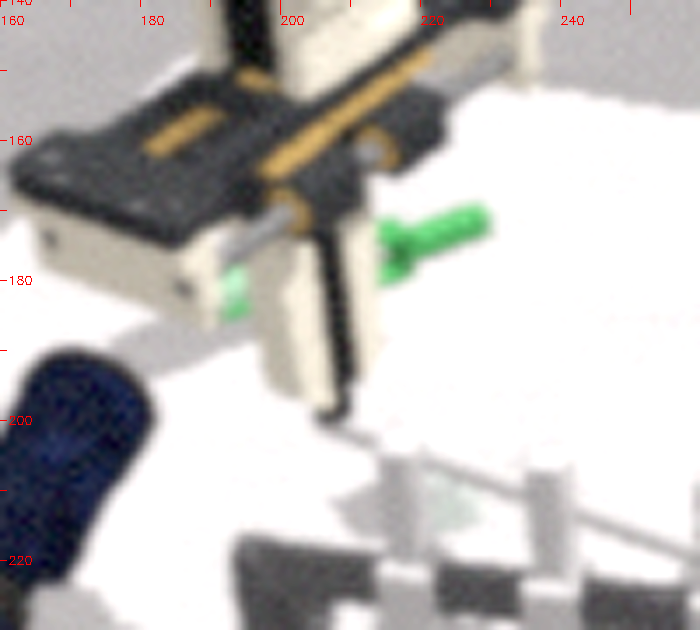

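Emit:
{"op": "drive_tool", "data": {"linear": [[0.1, 0, -0.7], [0.12, 0, -0.9], [0.14, 0, -0.9], [0.14, 0, -0.9], [0.14, 0, -0.8], [0.1, 0, -0.6], [0, 0, 0], [0, 0, 0]], "spin": [0, 0, 0, 0, 0, 0, 0, 0], "hand": [-1, -1, -1, -1, -1, -1, -1, -1]}}

```text
clock: 18.65
tcp_pos: [476.6, -239.5, 169.0]
tool_rot: [0.846, 0.532, 0.0, -0.0]
ft_force: [2.2, 3.0, -2.7]
finger_gap: 0.143
```

```bash
python3 look.py 17 s 160 140 320 270 5
python3 - <<'E'
import numpy as np
# arc waypoints: theta from .3586 to 0, per-row tool-frame moves
r=309.4; n=18
e=np.linspace(0,1,n+1); e=e*e*(3-2*e); th=.3586*(1-e)
for i in range(n):
    a,b=th[i],th[i+1]
    P=lambda t:np.array([-np.sin(t),-np.cos(t)])*r
    d=P(b)-P(a)
    tx=np.array([np.sin(a),np.cos(a)]);ty=np.array([np.cos(a),-np.sin(a)])
    print(i,(d@tx/10).round(3),(d@ty/10).round(3),'spin',-(a-b))
E
```

```text
18.75 [ 476.49 -239.56  168.66] 1.1228613709784443 [ 2.13  3.9  -2.64] 0.14206177436312184
tcp in rack -143.73746106085633 -154.48345198264565
0 0.0 0.099 spin -0.003197393689986283
1 0.001 0.282 spin -0.009100274348422532
2 0.003 0.441 spin -0.01426529492455414
3 0.005 0.578 spin -0.018692455418381382
4 0.008 0.692 spin -0.022381755829903982
5 0.01 0.784 spin -0.02533319615912205
6 0.012 0.852 spin -0.02754677640603559
7 0.013 0.898 spin -0.029022496570644762
8 0.014 0.921 spin -0.029760356652949266
9 0.014 0.921 spin -0.029760356652949266
10 0.013 0.898 spin -0.02902249657064468
11 0.012 0.852 spin -0.02754677640603566
12 0.01 0.784 spin -0.025333196159122093
13 0.008 0.692 spin -0.02238175582990394
14 0.005 0.578 spin -0.01869245541838135
15 0.003 0.441 spin -0.01426529492455421
16 0.001 0.282 spin -0.009100274348422529
17 0.0 0.099 spin -0.003197393689986261
```

View pics/v_17.png

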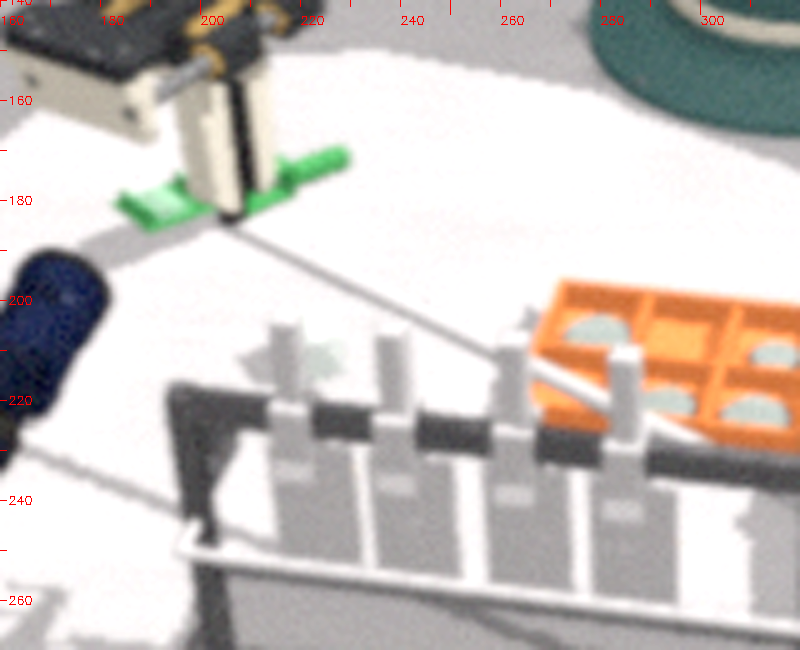

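Emit:
{"op": "drive_tool", "data": {"linear": [[0.05, 0.3, 0], [0.02, 0.5, 0], [0.01, 0.7, 0], [0.013, 0.9, 0], [0.013, 0.9, 0], [0.013, 0.9, 0], [0.013, 0.9, 0], [0.013, 0.9, 0]], "spin": [-0.0097, -0.0162, -0.0226, -0.0291, -0.0291, -0.0291, -0.0291, -0.0291], "hand": [-1, -1, -1, -1, -1, -1, -1, -1]}}

```text
clock: 19.55
tcp_pos: [533.9, -260.3, 169.1]
tool_rot: [0.79, 0.613, -0.0, 0.0]
ft_force: [-0.6, -5.7, 0.1]
finger_gap: 0.142
```

Emit:
{"op": "drive_tool", "data": {"linear": [[0.013, 0.9, 0], [0.013, 0.9, 0], [0.01, 0.8, 0], [0.01, 0.7, 0], [0.005, 0.5, 0], [0, 0.3, 0], [0, 0, 0], [0, 0, 0]], "spin": [-0.0291, -0.0291, -0.0259, -0.0226, -0.0162, -0.0097, 0, 0], "hand": [-1, -1, -1, -1, -1, -1, -1, -1]}}

```text
clock: 20.35
tcp_pos: [574.0, -268.0, 169.2]
tool_rot: [0.748, 0.663, -0.0, 0.0]
ft_force: [-1.2, -6.5, -0.4]
finger_gap: 0.148
```

```bash
python3 look.py 18 s 160 140 320 270 5
python3 - <<'E'
from h import *
t=load('top18.pkl');crop(t,215,140,375,250,5,'t_18.png')
E
```

```text
20.45 [ 573.92 -268.02  169.24] 1.450457745453707 [-0.62 -6.23  0.64] 0.14501805779960428
tcp in rack -44.13566138185008 -174.0213215879236
```

View pics/v_18.png

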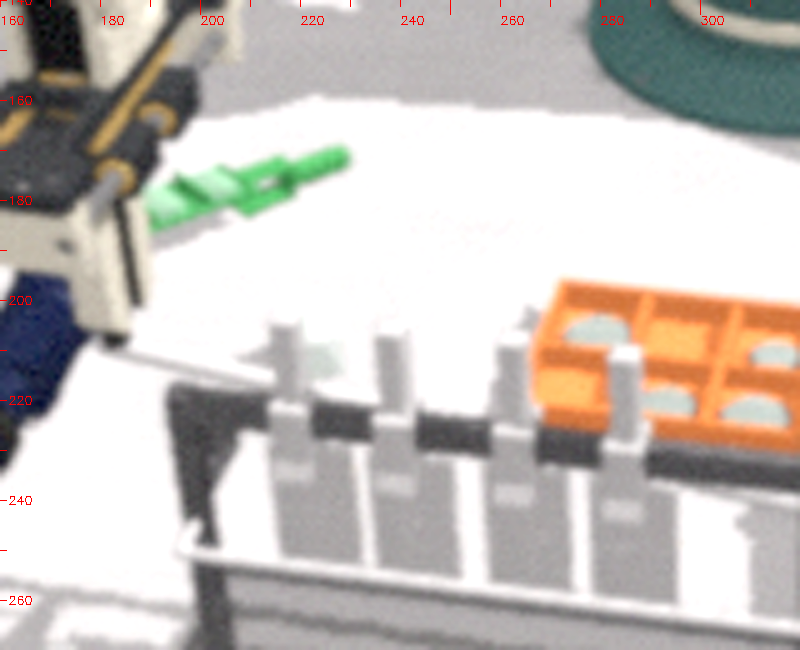

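View pics/t_18.png

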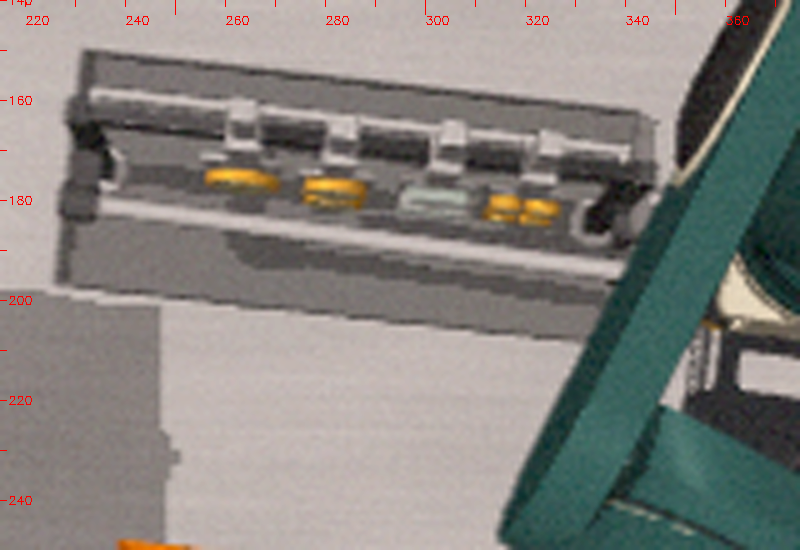

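Emit:
{"op": "drive_tool", "data": {"linear": [[-0.08, 0.3, 0], [0, 0.4, 0], [0, 0.22, 0], [0, 0, 0], [0, 0, 0]], "spin": [-0.0097, -0.0129, -0.0069, 0, 0], "hand": [-1, -1, -1, -1, -1]}}

```text
clock: 20.95
tcp_pos: [582.5, -269.1, 169.0]
tool_rot: [0.739, 0.674, 0.0, -0.0]
ft_force: [-0.1, -1.1, -1.2]
finger_gap: 0.149
```

```bash
python3 look.py 19 t 215 140 375 250 5
python3 - <<'E'
from h import *
np.set_printoptions(precision=2,suppress=True)
t=load('top19.pkl');s=load('scene19.pkl')
ya=-.0905;ex=np.array([np.cos(ya),np.sin(ya),0]);ey=np.array([-np.sin(ya),np.cos(ya),0]);o=np.array([633.6,-98.7,0])
H=o-35*ex+135*ey+[0,0,115]
ph=.13
for th in(-.01,0,.01):
    b=-np.sin(th)*ex-np.cos(th)*ey;d=np.cos(ph)*b+[0,0,np.sin(ph)]
    P=proj(t,[H+q*d for q in(30,100,180,240)]);print(th,P.ravel())
g=cv2.cvtColor(t['frame'],cv2.COLOR_RGB2GRAY)
for q,(u,v) in zip((30,100,180,240),P):
    u=int(round(u));v=int(round(v));print(u,v-8,g[v-8:v+9,u])
E
```

```text
21.05 [ 582.41 -269.1   169.12] 1.4789536527562095 [-0.05 -1.02 -1.19] 0.14446856403373254
tcp in rack -35.57886862914554 -174.3268749277585
-0.01 [243.77 181.95 271.81 184.2  304.38 186.83 329.13 188.85]
0 [243.76 182.07 271.77 184.6  304.31 187.56 329.04 189.82]
0.01 [243.74 182.19 271.72 185.   304.23 188.28 328.95 190.79]
244 174 [ 53  53  54  80  79  74 115 132 120  87  78  77  80  84  80  77  83]
272 177 [ 56  54  57  74  77  78 123 132 116  76  80  55  54  53  56  55  55]
304 180 [ 92  83 109  75  68  58 115 132 121  87  77  80  77  58  53  57  58]
329 183 [ 87  81  86  94  62  93 125 131 108  75  80  82  77  55  51  55  68]
```

View pics/v_19.png

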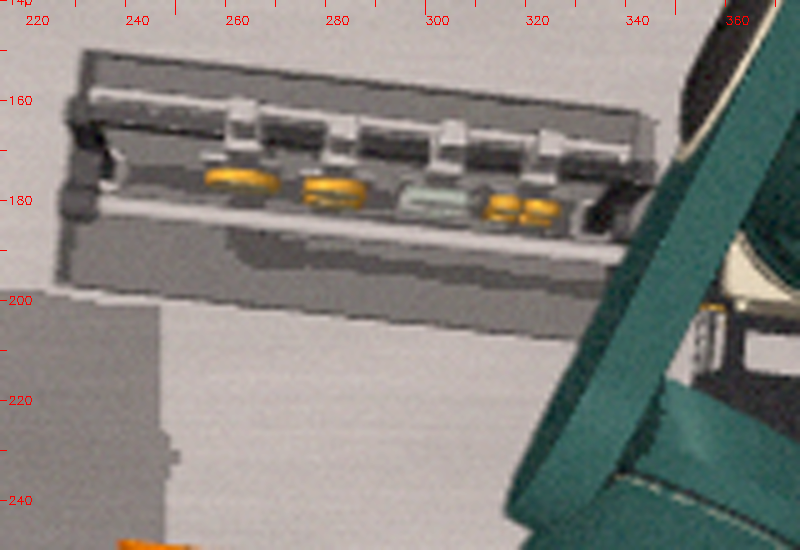

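Emit:
{"op": "drive_tool", "data": {"linear": [[0, 0.12, 0], [-0.13, 0, 0.6], [-0.14, 0, 0.7], [0, 0, 0], [0, 0, 0]], "spin": [-0.003, 0, 0, 0, 0], "hand": [-1, -1, -1, -1, -1]}}

```text
clock: 21.55
tcp_pos: [583.2, -272.0, 155.8]
tool_rot: [0.738, 0.675, -0.0, -0.0]
ft_force: [0.6, 0.6, -0.7]
finger_gap: 0.149
```

```bash
python3 look.py 20 s 160 150 260 260 7
```

```text
21.65 [ 583.38 -271.97  156.23] 1.4818854089007991 [-0.46  0.59 -1.62] 0.14273375508817127
tcp in rack -34.35360502638214 -177.10194148096753
```

View pics/v_20.png

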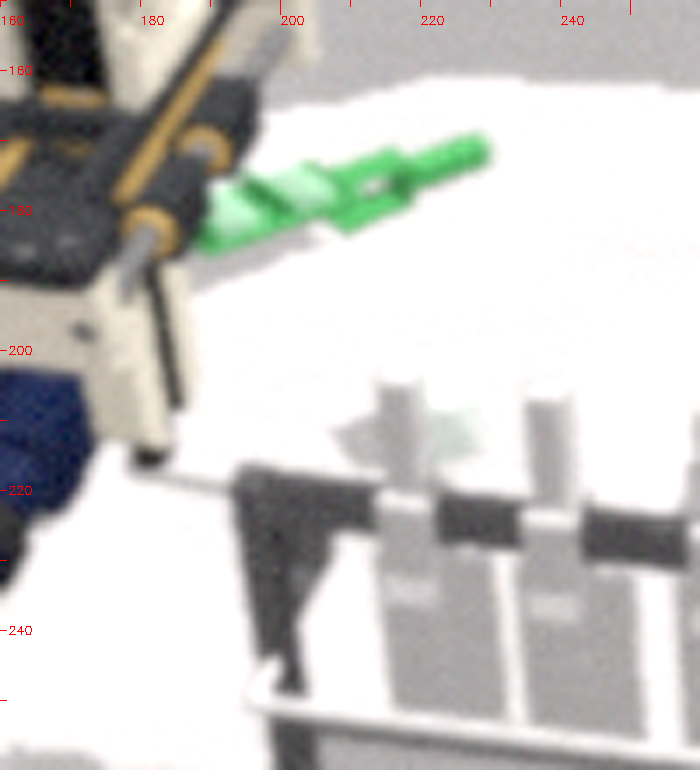

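Emit:
{"op": "drive_tool", "data": {"linear": [[-0.07, 0, 0.4], [-0.07, 0, 0.4], [-0.07, 0, 0.4], [0, 0, 0], [0, 0, 0]], "spin": [0, 0, 0, 0, 0], "hand": [-1, -1, -1, -1, -1]}}

```text
clock: 22.15
tcp_pos: [583.1, -274.1, 144.0]
tool_rot: [0.738, 0.675, -0.0, -0.0]
ft_force: [-0.9, 1.0, -1.7]
finger_gap: 0.146
```

```bash
python3 look.py 21 t 215 140 375 250 5
python3 - <<'E'
from h import *
t=load('top21.pkl')
g=cv2.cvtColor(t['frame'],cv2.COLOR_RGB2GRAY)
for u,v in((244,182),(272,185),(304,188),(329,191)): print(u,v-5,g[v-5:v+6,u])
E
```

```text
22.25 [ 583.23 -274.07  144.26] 1.4819578014052137 [-0.01  0.26 -0.83] 0.14844050001072776
tcp in rack -34.31850881502809 -179.2080335125161
244 177 [ 79  79  76 109 128 123  99  79  80  79  78]
272 180 [ 78  80  76 109 125 122 102  77  60  59  56]
304 183 [ 77  68  57  77 119 131 111  70  78  74  53]
329 186 [ 95  63  56 110 125 127 106  68  78  78  53]
```

No contact with the bar already below the front lip, so it is entering the notch. I'll continue down.

Emit:
{"op": "drive_tool", "data": {"linear": [[-0.06, 0, 0.4], [-0.06, 0, 0.4], [-0.05, 0, 0.4], [0, 0, 0.2], [0, 0, 0], [0, 0, 0]], "spin": [0, 0, 0, 0, 0, 0], "hand": [-1, -1, -1, -1, -1, -1]}}

```text
clock: 22.85
tcp_pos: [583.3, -276.0, 131.5]
tool_rot: [0.738, 0.675, 0.0, 0.001]
ft_force: [-3.8, 2.9, 12.4]
finger_gap: 0.149
```

```bash
python3 look.py 22 s 160 150 260 260 7
```

```text
22.95 [ 583.3  -276.03  131.58] 1.4818921888743897 [-3.81  3.12 12.69] 0.14940383344123095
tcp in rack -34.063355572396 -181.15423095821384
```

View pics/v_22.png

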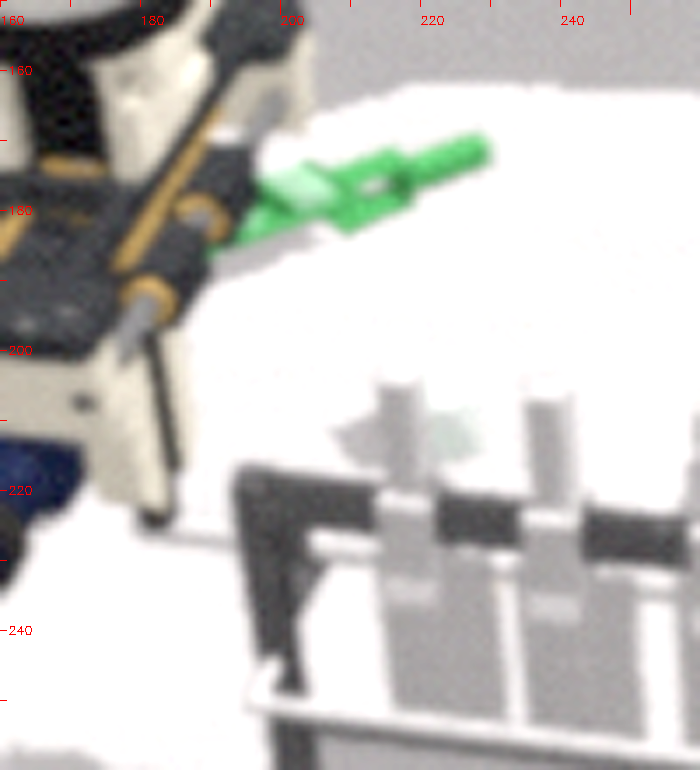

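Emit:
{"op": "drive_tool", "data": {"linear": [[0, 0, -0.1], [0, 0, 0], [0, 0, 0], [0, 0, 0], [0, 0, 0], [0, 0, 0], [0, 0, 0]], "spin": [0, 0, 0, 0, 0, 0, 0], "hand": [-1, -0.4, -0.2, -0.2, -0.2, -0.2, -0.2]}}

```text
clock: 23.65
tcp_pos: [583.0, -275.8, 131.1]
tool_rot: [0.738, 0.675, -0.0, -0.0]
ft_force: [-0.5, -0.2, -0.3]
finger_gap: 0.4
```

Emit:
{"op": "drive_tool", "data": {"linear": [[0, 0, -1], [0, 0, -2], [0, 0, -3], [0, 0, -4], [0, 0, -4], [0, 0, -4], [0, 0, -2], [0, 0, 0]], "spin": [0, 0, 0, 0, 0, 0, 0, 0], "hand": [-0.2, -0.2, -0.2, -0.2, -0.2, -0.2, -0.2, -0.2]}}

```text
clock: 24.45
tcp_pos: [583.4, -276.0, 335.7]
tool_rot: [0.738, 0.675, 0.001, 0.003]
ft_force: [1.0, -0.0, 0.4]
finger_gap: 0.396
```

```bash
python3 look.py 23 s 160 150 340 310 4
```

```text
24.55 [ 583.01 -275.79  331.16] 1.4818683189409358 [ 0.12  0.22 -0.88] 0.3985603629258838
tcp in rack -34.37816310085481 -180.93634974344303
```

View pics/v_23.png

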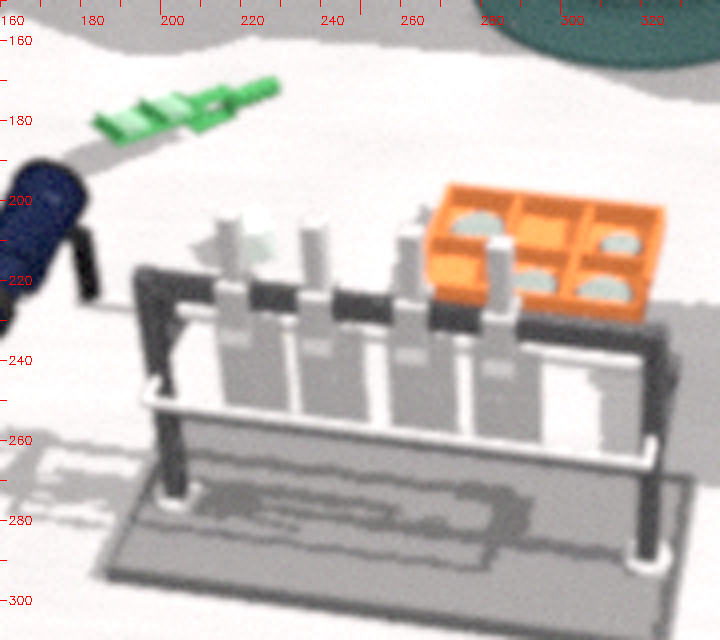

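Emit:
{"op": "drive_tool", "data": {"linear": [[-2, -2, 0], [-3, -3, 0], [-3, -3, 0], [-3, -3, 0], [-3, -3, 0], [-2, -2, 0], [0, 0, 0], [0, 0, 0]], "spin": [0, 0, 0, 0, 0, 0, 0, 0], "hand": [-0.2, -0.2, -0.2, -0.2, -0.2, -0.2, -0.2, -0.2]}}

```text
clock: 25.35
tcp_pos: [409.1, -421.0, 329.9]
tool_rot: [0.738, 0.675, 0.0, -0.001]
ft_force: [-0.1, -0.5, -0.0]
finger_gap: 0.401
```

```bash
python3 look.py 24 t 215 140 375 250 5
python3 - <<'E'
from h import *
np.set_printoptions(precision=2,suppress=True)
t=load('top24.pkl');s=load('scene24.pkl')
crop(s,165,195,225,245,12,'s_24.png')
ya=-.0905;ex=np.array([np.cos(ya),np.sin(ya),0]);ey=np.array([-np.sin(ya),np.cos(ya),0]);o=np.array([633.6,-98.7,0])
H=o-35*ex+135*ey+[0,0,115]
for th,ph in((0,0),(.015,0),(0,.02),(.02,.05)):
    b=-np.sin(th)*ex-np.cos(th)*ey;d=np.cos(ph)*b+[0,0,np.sin(ph)];u=-np.sin(ph)*b+[0,0,np.cos(ph)]
    Q=[H+q*d for q in(60,200,290)]+[H+320*d+k*u for k in(5,48)]
    print(th,ph,'t',proj(t,Q).round(1).tolist(),'s',proj(s,Q).round(1).tolist())
g=cv2.cvtColor(t['frame'],cv2.COLOR_RGB2GRAY)
for u in(244,255,272,290,304,318,329,348):
    v=int(182.2+(u-244)*.0905);c=g[v-6:v+7,u].astype(float);print(u,v-6,c.astype(int))
E
```

```text
25.45 [ 409.96 -420.39  330.32] 1.4825039029878693 [-0.42  0.55  0.41] 0.39965598776664024
tcp in rack -193.6550175419403 -340.5880003936429
0 0 t [[256.0, 183.6], [312.1, 189.8], [348.0, 193.8], [360.3, 194.9], [364.1, 192.7]] s [[294.5, 238.0], [231.7, 230.6], [192.7, 226.0], [179.5, 222.7], [176.7, 207.2]]
0.015 0 t [[256.0, 184.0], [312.0, 191.0], [347.8, 195.5], [360.1, 196.8], [363.9, 194.6]] s [[294.6, 237.7], [232.1, 229.7], [193.3, 224.8], [180.3, 221.4], [177.5, 205.9]]
0 0.02 t [[256.0, 183.6], [312.3, 189.6], [348.4, 193.5], [360.8, 194.6], [364.3, 192.3]] s [[294.5, 237.6], [231.6, 229.2], [192.4, 224.0], [179.2, 220.5], [176.7, 204.9]]
0.02 0.05 t [[255.9, 183.9], [312.3, 190.9], [348.7, 195.4], [361.1, 196.6], [364.2, 194.3]] s [[294.6, 236.6], [232.0, 225.9], [192.9, 219.3], [179.8, 215.4], [178.0, 199.7]]
244 176 [ 47  67  67  69  97 112 113  88  71  68  71  71  69]
255 177 [ 50  52  68  71  86 109 117  95  64  71  71  71  70]
272 178 [ 46  54  69  71  72  86 112 114  89  64  48  48  45]
290 180 [ 42  51  70  50  47  83 109 117  93  63  69  51  48]
304 181 [ 72  95  69  63  50  49 103 116 105  77  66  72  50]
318 182 [ 55  56  46  46  48  53  72 108 116  96  63  71  69]
329 183 [ 73  72  72  84  50  45  52 102 119 105  64  70  63]
348 185 [ 78  76  75  76  76  76  73 101 113 104  86 110 107]
```

View pics/v_24.png

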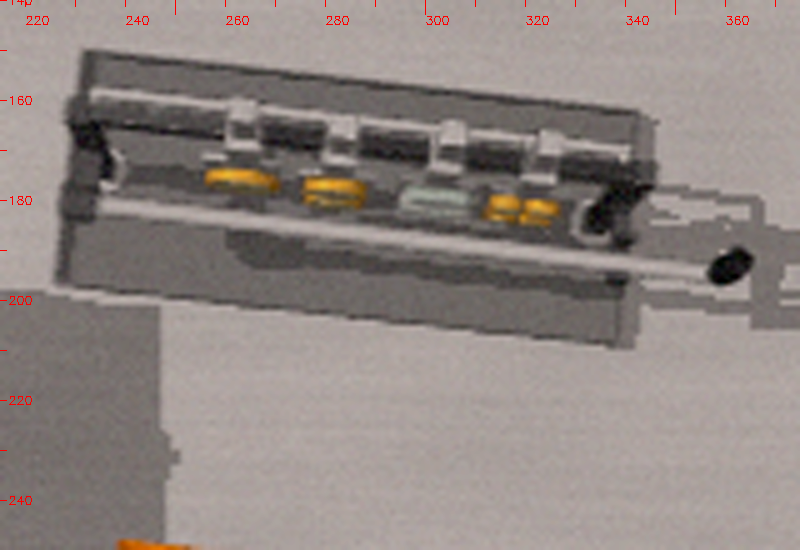

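View pics/s_24.png

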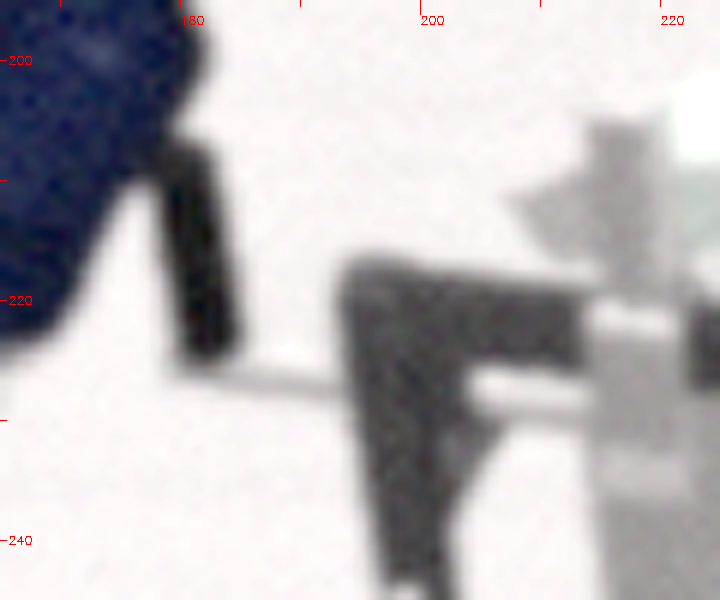

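The bar lies on the modelled seated line: knob base at scene (181.5,225), top-view slope matching swing of about 0. All four carriers hang clear, so I'll do one quick spacing check and then hand in.

Run:
```python
from h import *
from plant import *
a=load('scene0.pkl')['frame'];s=load('scene24.pkl');b=s['frame']
g=lambda f:cv2.cvtColor(f,cv2.COLOR_RGB2GRAY).astype(float)
# neighbour shift: per-patch phase correlation of the posts/hooks
for n,(x,y) in dict(c1=(217,212),c2=(238,215),c3=(284,220)).items():
    print(n,cv2.phaseCorrelate(g(a)[y-12:y+18,x-9:x+10].copy(),g(b)[y-12:y+18,x-9:x+10].copy()))
ya=-.0905;o=np.array([633.6,-98.7,0]);ey=np.array([-np.sin(ya),np.cos(ya),0])
for v in (222,228): print(v,g(b)[v,205:295].astype(int).tolist())
print(onz(s,(258.3,227.5),173)@ey-o@ey,onz(s,(266.8,228),173)@ey-o@ey)
close_job()
```

```text
c1 ((0.0800426471151976, -0.1245216948109018), 0.8532532442000987)
c2 ((0.023824522019916472, 0.11629487584655962), 0.8386335524656748)
c3 ((-0.11457806413323013, -0.23697643103544053), 0.7872158833535146)
222 [49, 50, 51, 50, 52, 52, 51, 60, 88, 120, 133, 137, 137, 145, 149, 144, 119, 79, 55, 58, 56, 57, 58, 58, 60, 57, 60, 66, 68, 93, 114, 124, 126, 124, 124, 129, 135, 127, 104, 95, 111, 119, 126, 134, 140, 141, 147, 156, 158, 158, 157, 147, 129, 120, 115, 112, 108, 108, 108, 117, 127, 135, 141, 121, 99, 91, 94, 91, 96, 99, 100, 100, 105, 105, 102, 106, 109, 107, 105, 107, 106, 115, 124, 133, 137, 135, 137, 135, 139, 139]
228 [122, 136, 140, 142, 144, 146, 145, 144, 135, 120, 106, 105, 103, 105, 106, 106, 106, 105, 100, 96, 108, 119, 115, 103, 91, 101, 107, 102, 94, 96, 101, 105, 106, 106, 106, 106, 107, 96, 64, 51, 53, 48, 53, 46, 48, 46, 52, 51, 48, 46, 48, 52, 58, 83, 103, 107, 108, 109, 112, 112, 108, 95, 64, 48, 53, 49, 53, 53, 53, 55, 48, 53, 55, 55, 71, 102, 139, 148, 140, 126, 125, 133, 147, 147, 121, 97, 87, 84, 82, 84]
9.534692295540971 26.844529565324798
the job is handed in; nothing more can be done
```

I took the carrier from the tank and hung it on the rack rail in the wide gap. I then lifted the guard bar over the keeper and seated it in the notch. The job is handed in at about 25.5 s of the 58 s allowed; no verdict was reported.

**Carrier:** it hangs upright and released at about rack y = +18 mm. Its neighbours are at about -32 and +64 mm, so the spacing is about 50 and 46 mm against the 39 mm required. The neighbours' images shifted by less than 0.3 px.

**Guard bar:** in the top view it lies on the swing = 0 line to within about 0.001 rad. While lowering I read about 12 N upward, at a height about 4 mm above where I expected the bar to be level, so I released it there and let it drop. In the scene view the released bar then lay 1–2 px lower than the level model predicts. The same offset was there before I moved it, so I took this as camera bias and the bar as seated.

**Clearance:** the gripper ended well clear of everything. I did not re-measure the bystanders at the end. The arm stayed away from them, and the ones I saw in the last views (lens tray, binoculars) looked undisturbed.

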